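# Load the fixtures from a stack of cut bracket parts

### The job

The cut aluminium parts of a bracket lie in one stack: take it apart and load each part into its own fixture, the wide collar over the thick post and the narrow collar over the thin post, both flat down on the fixture, the base plate flat between the four corner stops of its nest, and the lug flat on the sloping rest with its square end down against the ledge and its rounded eye end up the slope. Do not tip a collar over, leave the clamp and the can alone, and let go of everything at the end.

Things in the scene. Friction and masses are not known exactly. Their poses are not given: they have to be found in the camera images.
- base_plate: Loose bare aluminium rectangular plate, 110 (its x) by 66 (its y) by 15 mm thick, a bolt hole of 11 mm in each corner; the bottom of the stack, flat on the table. Origin at the centre of its underside, z up. About 0.28 kg.
- lug: Loose bare aluminium flat bar, 104 long (its x), 44 wide (its y), 15 mm thick; the -x end is square, the +x end a half round with an 18 mm eye (hole). At the start flat on the base plate, roughly across its length. Origin at the centre of its underside, 52 mm from the square end and 52 mm from the rounded tip. About 0.17 kg.
- wide_collar: Loose bare aluminium ring, outside diameter 50, bore 34, height 24 mm, about 0.065 kg. At the start flat on the lug beside the narrow collar, the two 26 mm either side of the lug's middle along its length (either at either end). Origin at the centre of its underside, z along its axis.
- narrow_collar: Loose bare aluminium ring, outside diameter 36, bore 20, height 24 mm, about 0.045 kg, flat on the lug at the start. Origin at the centre of its underside, z along its axis.
- thick_post: Fixed fixture: grey steel plate 90 by 90 by 10 mm with an upright steel locating post at its centre, 26 mm in diameter, ending 44 mm above the table; its upper 14 mm taper to 12 mm. Origin on the post's axis at table height, z up. A collar sits on the plate's top, 10 mm above the origin.
- thin_post: Fixed fixture: the same plate with a post 11 mm in diameter, also ending 44 mm above the table, its upper 14 mm tapering to 4 mm. Origin on the post's axis at table height, z up; plate top 10 mm above it.
- plate_nest: Fixed fixture: grey steel plate 160 (its x) by 116 (its y) by 10 mm with four L-shaped corner stops 12 mm high round a seat of 122 (x) by 78 mm (y); between the corners the sides are open (stops reach 22 mm in along x). Origin at the seat's centre at table height, z up; the base plate rests on the plate's top, 10 mm above the origin, either way round.
- slope_rest: Fixed fixture: steel surface 86 mm wide (along its y), 112 long, rising at 30 degrees towards its +x (roughly away from the robot), with a ledge 10 mm high across its low end. Origin at table height. Surface meets ledge at x -45, z 26 mm; its top end is at x 52, z 82. With the lug seated against the ledge, the lug's origin is 52 mm straight above this origin, its x pointing up the slope.
- clamp: Loose bystander: a grey C-clamp with a steel screw and tommy bar, about 100 by 165 by 14 mm, lying flat on the far side of the work. Origin in the middle of its frame, at the table. To be left alone.
- can: Loose bystander: an upright bare metal spray can with a grey cap, 60 mm in diameter, 140 mm high, on the far side of the work. Origin at the centre of its underside. To be left alone.
Mind the look-alikes: they are no part of the job. What is shaped like the lug but pink or red is not meant.

How it is judged:
At the end, for the whole second after the job is handed in: Each collar flat on its own post's plate (3 mm in height, 8 mm off axis, 6 deg); base plate flat inside the stops (12 mm, 3 mm in height); lug flat on the slope (4 deg), eye up, square end within 6 mm of the ledge, 20 mm sideways; all released, at rest (horizontal distance between wide_collar and thick_post below 0.008 m and z of wide_collar in the frame of thick_post below 0.013 m and angle between each of wide_collar, narrow_collar's own z axis and vertical below 0.1 rad and horizontal distance between narrow_collar and thin_post below 0.008 m and z of narrow_collar in the frame of thin_post below 0.013 m and horizontal distance between base_plate and plate_nest below 0.012 m and z of base_plate in the frame of plate_nest below 0.013 m and angle between base_plate's own z axis and vertical below 0.06 rad and x of lug in the frame of slope_rest between -0.005 and 0.006 m and y of lug in the frame of slope_rest between -0.02 and 0.02 m and z of lug in the frame of slope_rest between 0.046 and 0.058 m and angle between lug's own x axis and vertical between 0.97 and 1.13 rad and angle between lug's own z axis and vertical below 0.61 rad and linear speed of each of wide_collar, narrow_collar, base_plate, lug below 0.02 m/s); the robot touches nothing.
It fails at once if a collar is tipped over (angle between any of wide_collar, narrow_collar's own z axis and vertical above 1 rad).
It fails at once if the clamp or the can is disturbed (moved more than 20 mm) (distance of any of clamp, can from where it was at the start of the episode above 0.02 m).
It also fails if it takes over 102 s, if anything falls off the work surface, if the arm or the gripper's body presses on something with over 40 N, if the wrist force passes 120 N, or if a joint passes its speed limit or range.

### The arm

A 6-joint arm with a two-finger parallel gripper is mounted at the origin on the work surface. World frame = base frame: x ahead of the robot, y to its left, z up, the work surface at z = 0. Lengths are in m, angles in rad, forces in N, time in s.
With the tool pointing down it reaches from about 0.3 to 0.775 m from the base axis. Payload 14.6 kg.
Tool frame: the origin (TCP) lies midway between the tips of the shut fingers; the grasp point (between the pads) lies 19 mm behind it (ctrl.tcp_to_grasp is the distance from the TCP to the grasp point, in m); x points along the fingers, y is the direction in which the jaws open and shut, and the axes are right-handed (so a half turn about x gives the same grasp; the last joint's range is limited). The gripper opens to 94 mm and grips with 3 to 60 N. Pads are 16 mm wide; open, the fingers measure 119 mm over their backs; the gripper's body (75 mm by 177 mm) begins 78 mm behind the grasp point.
Start: joints at [1.104, 0.3, 1.521, -0, 1.321, -0.067], TCP at [0.214, 0.507, 0.205] pointing down, gripper open.
Joint ranges: [-3.03, 3.03], [-0.79, 2.21], [0.23, 2.52], [-1.04, 4.18], [0, 3.07], [-2.55, 2.55]. Speed limits (rad/s): [2.22, 2.22, 2.57, 3.14, 3.14, 3.14].

### API

Orientations are given as [roll, pitch, yaw] about the fixed x, y, z axes, in that order (R = Rz(yaw) Ry(pitch) Rx(roll)).
In Python, from station import ctrl gives the robot as it stands.
- The arm moves only by the tool jog_arm, never from a script. Its argument "rows" is one flat list of numbers, 7 for each row, row after row: the shift along the world's x, y, z in m, then the turn, a rotation vector about the world's x, y, z in degrees, then the closure, from 0 (fully open) to 1 (shut). A call has 1 to 8 rows; each row shifts and turns the commanded pose from where the row before left it; what a row does not reach is not made up. A row lasts 1/12 s, in which the tool goes at most 41.7 mm and 7.16 degrees, less where a joint would pass 70% of its speed; a pose out of reach is approached as far as the arm can. A call with a gripper value outside its range is refused whole. The fingers move at their own pace and stop on an object; "squeeze" is the grip in N (left out, the last holds). Time passes only in rows, so rows that do not move let the fingers close. It gives the time, the measured TCP pose, the force and the opening at its end, in the units of the state.
- ctrl.get_obs(): the state, without advancing time (a new reading comes with each control period).
- ctrl.camera(name): name is "scene" or "top"; returns (picture, depth): 400x640x3 uint8, red, green, blue; 400x640 float32, m along the optical axis (not along the pixel's ray), 0 where there is no reading.
- ctrl.camera_model(name): a dict with "K" (3x3 intrinsics, pixels), "extrinsics" (4x4, takes a point from camera to world coordinates). Camera axes: x right, y down, z forward; pixel columns grow to the right and rows downward; lengths in m; the calibration is good to about 2 mm. A picture is of the moment at which its call begins. camera_model takes no time and is no camera call.
- ctrl.hand_in(): hands the job in, once; it reports no verdict.
The state is a dict: "time_s": time; "qpos": joint angles; "joint_vel": joint speeds; "tau": joint torques, N m; "ee_pos": TCP position; "eef_rot": TCP orientation; "force": force on the tool from outside, world axes, zero at the start; "moment": the same for the moment, N m; "grip_width": finger opening in m.
Only numpy, scipy, OpenCV 4.12 (cv2) and the standard library are available. Lean on these libraries where they do the work, as an engineer would, in place of code of your own. Each camera call takes 0.05 s, during which the arm holds its last target.

## Working session

There is one attempt and no reset: what is moved stays moved. The work goes in short steps, Python scripts to look and compute and a tool call to move; the robot and the scene stay as the last step left them, time stands still between calls to the robot, and variables do not carry over. Pictures are saved under pics/ and viewed, and the job is handed in when it is done.

Besides the shell and the picture viewer there is one more tool, called after ">>>" by a JSON object that holds its "method" and its "body", one argument or row to a line. jog_arm: Moves the arm, as the interface text tells. Its arguments: {"type":"object","properties":{"rows":{"type":"array"},"squeeze":{"type":"number"}},"required":["rows"]}

```bash
ls; mkdir -p pics; python3 - <<'E'
from station import ctrl
import cv2,numpy as np
print(ctrl.get_obs())
for n in("scene","top"):
    p,d=ctrl.camera(n); cv2.imwrite(f"pics/{n}0.png",p[:,:,::-1]); np.savez(f"pics/{n}0.npz",p=p,d=d)
    m=ctrl.camera_model(n); print(n,np.round(m["K"],1).tolist(),np.round(m["extrinsics"],3).tolist(),(d==0).mean())
print([a for a in dir(ctrl) if a[0]!='_'],ctrl.tcp_to_grasp)
E
```

```text
pics
{'time_s': 0.0, 'qpos': array([ 1.10440799e+00,  3.00460028e-01,  1.52156271e+00, -2.03190771e-05,
        1.32067983e+00, -6.65942436e-02]), 'joint_vel': array([ 0.0012028 ,  0.00090384, -0.00047441,  0.00082473,  0.00045702,
        0.00033962]), 'tau': array([ 2.06467776e-03, -5.31797898e+01, -3.52752221e+01,  7.09346286e-02,
        2.42553593e-02, -7.89992328e-05]), 'ee_pos': array([0.21396774, 0.5064017 , 0.20490017]), 'eef_rot': array([-1.61966019,  1.56968624, -2.01944924]), 'force': array([ 0.22054887, -0.41191789,  0.22168362]), 'moment': array([-0.0131118 , -0.00847288, -0.01220564]), 'grip_width': 0.09414587430356686}
scene [[482.4, 0.0, 319.2], [0.0, 482.4, 204.1], [0.0, 0.0, 1.0]] [[-0.378, 0.756, -0.534, 1.107], [0.926, 0.318, -0.205, 0.207], [0.015, -0.572, -0.82, 0.929], [0.0, 0.0, 0.0, 1.0]] 0.0039765625
top [[408.1, 0.0, 328.3], [0.0, 408.1, 198.8], [0.0, 0.0, 1.0]] [[0.023, -0.993, 0.112, 0.407], [-1.0, -0.022, 0.004, -0.019], [-0.002, -0.112, -0.994, 1.139], [0.0, 0.0, 0.0, 1.0]] 0.0041953125
['MotionError', 'camera', 'camera_model', 'get_obs', 'hand_in', 'tcp_to_grasp'] 0.0188
```

View pics/scene0.png

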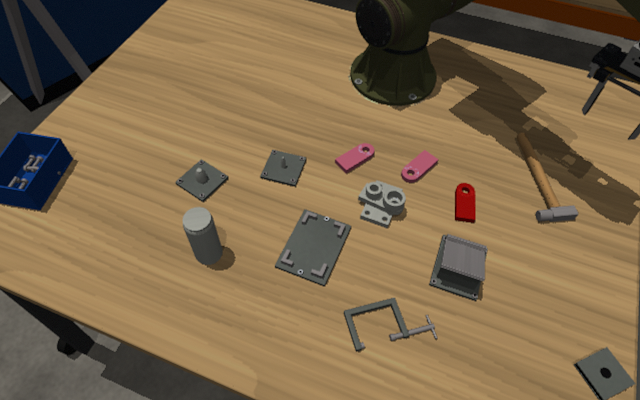

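View pics/top0.png

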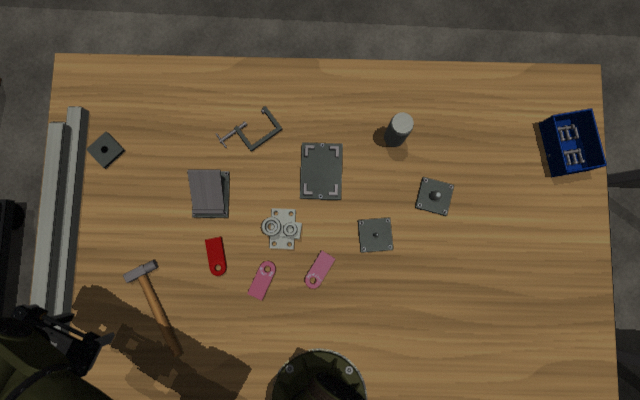

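The scene view shows the stack at (382,200), the thin post at (283,167), the thick post at (203,178), the nest at (314,246) and the slope at (460,265). In the top view they are at (282,228), (376,235), (435,196), (321,171) and (208,193). The pink and red bars are decoys. I'll zoom in next and measure.

```bash
cat > h.py <<'E'
import numpy as np,cv2
from station import ctrl
def cloud(n,d):
    m=ctrl.camera_model(n);K=np.array(m["K"]);T=np.array(m["extrinsics"])
    v,u=np.mgrid[0:400,0:640]
    P=np.stack([(u-K[0,2])/K[0,0]*d,(v-K[1,2])/K[1,1]*d,d],-1)
    return P@T[:3,:3].T+T[:3,3]
def ray(n,u,v,z):
    m=ctrl.camera_model(n);K=np.array(m["K"]);T=np.array(m["extrinsics"])
    r=T[:3,:3]@np.array([(u-K[0,2])/K[0,0],(v-K[1,2])/K[1,1],1]);o=T[:3,3]
    return o+r*(z-o[2])/r[2]
def proj(n,P):
    m=ctrl.camera_model(n);K=np.array(m["K"]);T=np.array(m["extrinsics"])
    c=np.linalg.inv(T)@np.append(P,1);q=K@c[:3];return q[:2]/q[2]
def shot(n,tag):
    p,d=ctrl.camera(n);np.savez(f"pics/{n}{tag}.npz",p=p,d=d);return p,d
def load(n,tag):
    z=np.load(f"pics/{n}{tag}.npz");return z["p"],z["d"]
def crop(p,u,v,s,k,name):
    c=p[v-s:v+s,u-s:u+s,::-1];cv2.imwrite(name,cv2.resize(c,None,fx=k,fy=k,interpolation=cv2.INTER_CUBIC))
E
python3 - <<'E'
from h import *
p,d=load("top",0);C=cloud("top",d)
A=np.hstack([cv2.resize(p[y-40:y+40,x-40:x+40,::-1],(260,260),interpolation=cv2.INTER_CUBIC) for x,y in((282,228),(321,171),(208,193))])
B=np.hstack([cv2.resize(p[y-40:y+40,x-40:x+40,::-1],(260,260),interpolation=cv2.INTER_CUBIC) for x,y in((435,196),(376,235),(400,130))])
cv2.imwrite("pics/z0.png",np.vstack([A,B]))
for n in("top","scene"):
    p,d=load(n,0);C=cloud(n,d);z=C[...,2]
    m=(C[...,0]>.2)&(C[...,0]<.7)&(abs(C[...,1])<.6)
    print(n,"table z",np.percentile(z[m],[5,50,80]))
    # height regions
    k=((z>.006)&m).astype(np.uint8);N,L,S,c=cv2.connectedComponentsWithStats(k)
    for i in range(1,N):
        if S[i,4]>100:
            q=C[L==i];print(S[i].tolist(),np.round(q.mean(0),3),np.round(np.percentile(q[:,2],[5,50,95,100]),3))
E
```

```text
top table z [-0.00320333  0.00084182  0.00769438]
[386, 129, 26, 18, 292] [ 0.691 -0.192  0.093] [0.016 0.097 0.142 1.139]
[110, 139, 14, 22, 150] [0.658 0.584 0.022] [0.009 0.014 0.018 1.139]
[243, 138, 24, 13, 127] [0.684 0.198 0.022] [0.009 0.013 0.018 1.139]
[300, 142, 44, 58, 2273] [0.612 0.008 0.016] [0.007 0.011 0.022 1.139]
[187, 169, 43, 48, 1824] [0.541 0.308 0.046] [0.009 0.044 0.079 1.139]
[416, 177, 38, 38, 1017] [ 0.548 -0.307  0.019] [0.007 0.011 0.035 1.139]
[262, 208, 40, 41, 1140] [0.449 0.109 0.036] [0.012 0.028 0.056 1.139]
[358, 217, 36, 35, 1039] [ 0.438 -0.145  0.018] [0.007 0.01  0.014 1.139]
[204, 236, 24, 40, 594] [0.373 0.288 0.024] [0.011 0.015 0.019 1.139]
[305, 250, 31, 38, 565] [0.341 0.006 0.017] [0.011 0.015 0.019 1.139]
[123, 259, 44, 61, 840] [0.285 0.468 0.025] [0.013 0.024 0.028 1.139]
[247, 261, 29, 40, 589] [0.308 0.161 0.019] [0.011 0.015 0.019 1.139]
[0, 303, 115, 86, 5900] [0.233 0.447 0.449] [0.312 0.484 0.539 1.139]
scene table z [-0.00292475  0.00028472  0.00309838]
[616, 0, 24, 23, 284] [0.232 0.42  0.465] [0.453 0.465 0.476 0.479]
[582, 41, 58, 75, 1534] [0.219 0.459 0.329] [0.242 0.336 0.389 0.395]
[335, 144, 40, 28, 587] [0.344 0.007 0.014] [0.009 0.014 0.017 0.019]
[261, 150, 46, 36, 1064] [ 0.441 -0.145  0.011] [0.007 0.01  0.015 0.046]
[402, 151, 37, 31, 604] [0.311 0.162 0.014] [0.009 0.014 0.018 0.019]
[176, 160, 53, 42, 1135] [ 0.554 -0.307  0.013] [0.007 0.01  0.034 0.047]
[529, 162, 50, 60, 1044] [0.293 0.473 0.021] [0.01  0.023 0.028 0.03 ]
[358, 181, 48, 47, 1484] [0.461 0.112 0.031] [0.012 0.029 0.055 0.058]
[455, 183, 21, 39, 693] [0.376 0.292 0.014] [0.01  0.015 0.018 0.02 ]
[275, 209, 77, 78, 3361] [0.619 0.01  0.011] [0.007 0.01  0.021 0.026]
[430, 234, 58, 67, 2645] [0.56  0.313 0.038] [0.008 0.035 0.079 0.084]
[371, 298, 31, 19, 221] [0.687 0.202 0.013] [0.009 0.013 0.016 0.019]
[577, 353, 20, 33, 347] [0.662 0.589 0.013] [0.009 0.014 0.016 0.018]
```

View pics/z0.png

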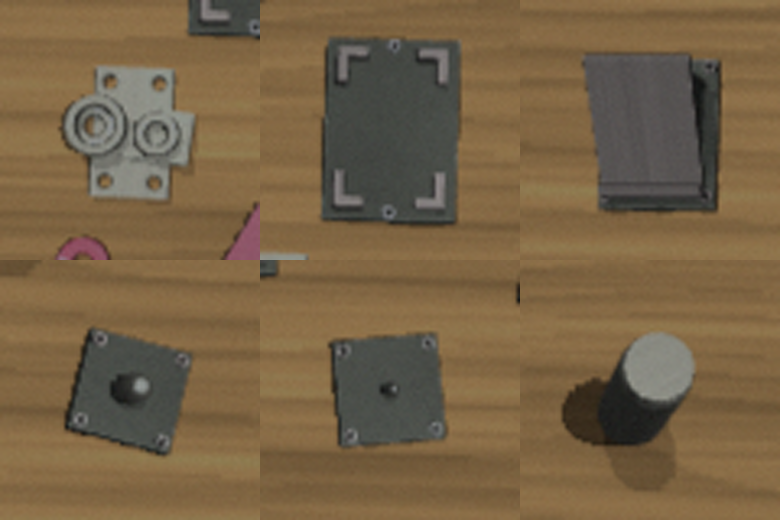

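The crop shows the wide collar on the left, over the lug's rounded end. The lug's square end sticks out on the right, towards -y. The nest's long axis lies along world x, and the slope's ledge is on the near side. Next come the precise fits.

```bash
python3 - <<'E'
from h import *
for n,boxes in(("top",{"stack":(255,200,312,256),"thin":(355,214,398,256),"thick":(412,173,458,220),"nest":(296,138,348,205),"slope":(184,164,234,222)}),
 ("scene",{"stack":(352,175,412,232),"thin":(255,144,312,190),"thick":(170,154,234,206),"nest":(268,202,358,292),"slope":(425,228,495,305)})):
    p,d=load(n,0);C=cloud(n,d);z=C[...,2];d8=p.astype(int)
    sat=(p.max(2).astype(int)-p.min(2))
    print("==",n)
    def comp(nm,lo,hi,zt,extra=None):
        x0,y0,x1,y1=boxes[nm];k=np.zeros(z.shape,np.uint8);k[y0:y1,x0:x1]=((z>lo)&(z<hi))[y0:y1,x0:x1]
        if extra is not None:k&=extra.astype(np.uint8)
        N,L,S,c=cv2.connectedComponentsWithStats(k)
        for i in range(1,N):
            if S[i,4]>6:
                pts=np.argwhere(L==i)[:,::-1].astype(np.float32)
                W=np.array([ray(n,u,v,zt)[:2] for u,v in pts])*1000
                r=cv2.minAreaRect(W.astype(np.float32));cc=cv2.minEnclosingCircle(W.astype(np.float32))
                print(nm,zt,S[i,4],"mean",np.round(W.mean(0),1),"rect",np.round(r[0],1),np.round(r[1],1),round(r[2],1),"circ",np.round(cc[0],1),round(cc[1],1), "pix",np.round(c[i],1))
    comp("stack",.047,.07,.054)
    comp("thin",.022,.06,.035);comp("thick",.024,.06,.038);
    grey=sat<30
    comp("thin",-.01,.06,.010,grey);comp("thick",-.01,.06,.01,grey);comp("nest",-.01,.04,.01,grey)
    comp("nest",.017,.04,.022);comp("slope",.016,.1,.05)
    # slope plane
    x0,y0,x1,y1=boxes["slope"];q=C[y0:y1,x0:x1].reshape(-1,3);q=q[(q[:,2]>.03)&(q[:,2]<.1)]
    for _ in range(6):
        A=np.c_[q[:,:2],np.ones(len(q))];s=np.linalg.lstsq(A,q[:,2],rcond=None)[0];r=q[:,2]-A@s;q=q[abs(r)<max(.004,2*r.std())]
    print("slope plane",s,np.degrees(np.arctan(np.hypot(*s[:2]))),"dir",np.degrees(np.arctan2(s[1],s[0])),len(q),r.std())
    cv2.imwrite(f"pics/{n}_st.png",cv2.resize(p[boxes["stack"][1]:boxes["stack"][3],boxes["stack"][0]:boxes["stack"][2],::-1],None,fx=10,fy=10,interpolation=cv2.INTER_CUBIC))
    cv2.imwrite(f"pics/{n}_sl.png",cv2.resize(p[boxes["slope"][1]:boxes["slope"][3],boxes["slope"][0]:boxes["slope"][2],::-1],None,fx=8,fy=8,interpolation=cv2.INTER_CUBIC))
E
```

```text
== top
stack 0.054 157 mean [453.8 137.1] rect [452.9 136.4] [47.8 47.9] 2.1 circ [453.6 136.9] 24.9 pix [270.8 225.6]
stack 0.054 96 mean [447.3  85.9] rect [447.9  86.4] [34.  31.7] 46.6 circ [447.5  86.1] 17.7 pix [289.9 228.5]
thin 0.035 13 mean [ 438.4 -144.8] rect [ 438.4 -144.8] [7.6 7.7] 45.8 circ [ 438.4 -144.8] 5.4 pix [376. 234.]
thick 0.038 74 mean [ 548.7 -307.8] rect [ 549.  -307.8] [22.8 23.5] 45.6 circ [ 548.9 -307.8] 13.0 pix [436.5 194.6]
thin 0.01 1077 mean [ 437.2 -144.3] rect [ 437.5 -144.1] [89.8 92. ] 6.0 circ [ 437.1 -143.9] 61.3 pix [374.8 234.7]
thick 0.01 1072 mean [ 548.3 -308.2] rect [ 548.4 -308.2] [92.7 91.4] 76.1 circ [ 548.3 -308.3] 62.0 pix [434. 196.]Traceback (most recent call last):
  File "<stdin>", line 20, in <module>
  File "<stdin>", line 14, in comp
  File "h.py", line 9, in ray
    m=ctrl.camera_model(n);K=np.array(m["K"]);T=np.array(m["extrinsics"])
ValueError: time passes only in moves, steps and waits
```

My helper called camera_model once per pixel and was refused. I'll cache the calibration.

```bash
python3 - <<'E'
s=open('h.py').read()
s=s.replace('ctrl.camera_model(n)','CM[n]').replace("from station import ctrl\n","from station import ctrl\nCM={n:ctrl.camera_model(n) for n in('top','scene')}\n")
open('h.py','w').write(s)
E
cat > m1.py <<'E'
from h import *
for n,boxes in(("top",{"stack":(255,200,312,256),"thin":(355,214,398,256),"thick":(412,173,458,220),"nest":(296,138,348,205),"slope":(184,164,234,222)}),
 ("scene",{"stack":(352,175,412,232),"thin":(255,144,312,190),"thick":(170,154,234,206),"nest":(268,202,358,292),"slope":(425,228,495,305)})):
    p,d=load(n,0);C=cloud(n,d);z=C[...,2];d8=p.astype(int)
    sat=(p.max(2).astype(int)-p.min(2))
    print("==",n)
    def comp(nm,lo,hi,zt,extra=None):
        x0,y0,x1,y1=boxes[nm];k=np.zeros(z.shape,np.uint8);k[y0:y1,x0:x1]=((z>lo)&(z<hi))[y0:y1,x0:x1]
        if extra is not None:k&=extra.astype(np.uint8)
        N,L,S,c=cv2.connectedComponentsWithStats(k)
        for i in range(1,N):
            if S[i,4]>6:
                pts=np.argwhere(L==i)[:,::-1].astype(np.float32)
                W=np.array([ray(n,u,v,zt)[:2] for u,v in pts])*1000
                r=cv2.minAreaRect(W.astype(np.float32));cc=cv2.minEnclosingCircle(W.astype(np.float32))
                print(nm,zt,S[i,4],"mean",np.round(W.mean(0),1),"rect",np.round(r[0],1),np.round(r[1],1),round(r[2],1),"circ",np.round(cc[0],1),round(cc[1],1), "pix",np.round(c[i],1))
    comp("stack",.047,.07,.054)
    comp("thin",.022,.06,.035);comp("thick",.024,.06,.038);
    grey=sat<30
    comp("thin",-.01,.06,.010,grey);comp("thick",-.01,.06,.01,grey);comp("nest",-.01,.04,.01,grey)
    comp("nest",.017,.04,.022);comp("slope",.016,.1,.05)
    x0,y0,x1,y1=boxes["slope"];q=C[y0:y1,x0:x1].reshape(-1,3);q=q[(q[:,2]>.03)&(q[:,2]<.1)]
    for _ in range(6):
        A=np.c_[q[:,:2],np.ones(len(q))];s=np.linalg.lstsq(A,q[:,2],rcond=None)[0];r=q[:,2]-A@s;q=q[abs(r)<max(.004,2*r.std())]
    print("slope plane",s,np.degrees(np.arctan(np.hypot(*s[:2]))),"dir",np.degrees(np.arctan2(s[1],s[0])),len(q),r.std())
    cv2.imwrite(f"pics/{n}_st.png",cv2.resize(p[boxes["stack"][1]:boxes["stack"][3],boxes["stack"][0]:boxes["stack"][2],::-1],None,fx=9,fy=9,interpolation=cv2.INTER_CUBIC))
    cv2.imwrite(f"pics/{n}_sl.png",cv2.resize(p[boxes["slope"][1]:boxes["slope"][3],boxes["slope"][0]:boxes["slope"][2],::-1],None,fx=7,fy=7,interpolation=cv2.INTER_CUBIC))
E
python3 m1.py
```

```text
== top
stack 0.054 157 mean [453.8 137.1] rect [452.9 136.4] [47.8 47.9] 2.1 circ [453.6 136.9] 24.9 pix [270.8 225.6]
stack 0.054 96 mean [447.3  85.9] rect [447.9  86.4] [34.  31.7] 46.6 circ [447.5  86.1] 17.7 pix [289.9 228.5]
thin 0.035 13 mean [ 438.4 -144.8] rect [ 438.4 -144.8] [7.6 7.7] 45.8 circ [ 438.4 -144.8] 5.4 pix [376. 234.]
thick 0.038 74 mean [ 548.7 -307.8] rect [ 549.  -307.8] [22.8 23.5] 45.6 circ [ 548.9 -307.8] 13.0 pix [436.5 194.6]
thin 0.01 1077 mean [ 437.2 -144.3] rect [ 437.5 -144.1] [89.8 92. ] 6.0 circ [ 437.1 -143.9] 61.3 pix [374.8 234.7]
thick 0.01 1072 mean [ 548.3 -308.2] rect [ 548.4 -308.2] [92.7 91.4] 76.1 circ [ 548.3 -308.3] 62.0 pix [434. 196.]
nest 0.01 2329 mean [612.4   8.9] rect [612.9   9.1] [116.9 160.4] 89.5 circ [612.4   7.9] 96.7 pix [320.8 170.9]
nest 0.022 51 mean [672.3  47. ] rect [668.4  43. ] [28.5 22.4] 1.5 circ [668.5  43. ] 18.1 pix [307.6 148.6]
nest 0.022 50 mean [671.  -30.8] rect [667.1 -26.9] [28.5 22.4] 1.3 circ [667.1 -26.9] 18.1 pix [335.4 149.7]
nest 0.022 51 mean [557.2  46.5] rect [561.2  42.8] [28.  22.1] 1.7 cir
[... 1172 characters left out ...]
2] 97.0 pix [313.3 247.2]
nest 0.022 80 mean [557.2 -28.5] rect [561.6 -25.4] [25.5 33.4] 87.7 circ [560.4 -27.4] 18.5 pix [308.5 216.5]
nest 0.022 82 mean [557.4  47.1] rect [561.8  43.5] [26.4 32.7] 87.8 circ [561.6  43. ] 20.2 pix [339.9 227.6]
nest 0.022 89 mean [672.9 -29.9] rect [669.  -26.2] [25.6 31.6] 87.6 circ [669.3 -26.2] 18.7 pix [286.7 258.2]
nest 0.022 95 mean [674.1  46.4] rect [670.1  42.9] [32.9 25.5] 0.9 circ [670.2  44.1] 18.8 pix [319.7 271.1]
slope 0.05 1882 mean [553.2 315.3] rect [552.1 317. ] [109.   91.3] 3.1 circ [552.1 313.3] 66.8 pix [462.8 261.6]
slope plane [ 0.55548281  0.01316235 -0.25363295] 29.058245421932625 dir 1.3573886779715543 1104 0.001509969393373669
```

View pics/scene_st.png

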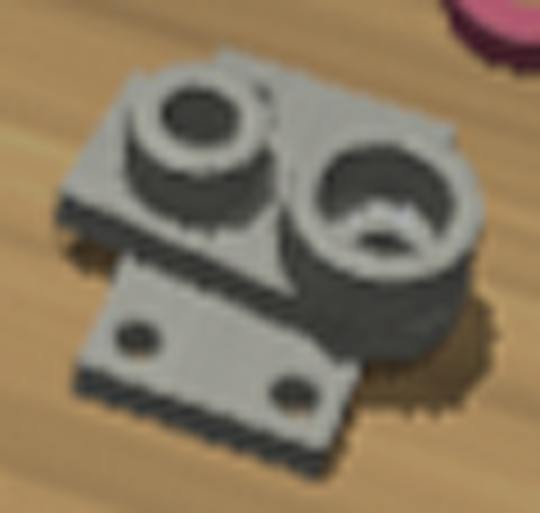

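View pics/top_st.png

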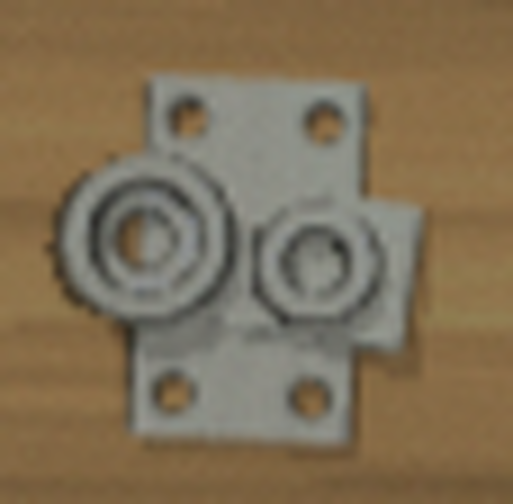

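View pics/top_sl.png

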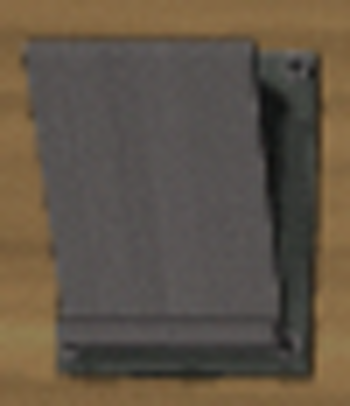

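View pics/scene_sl.png

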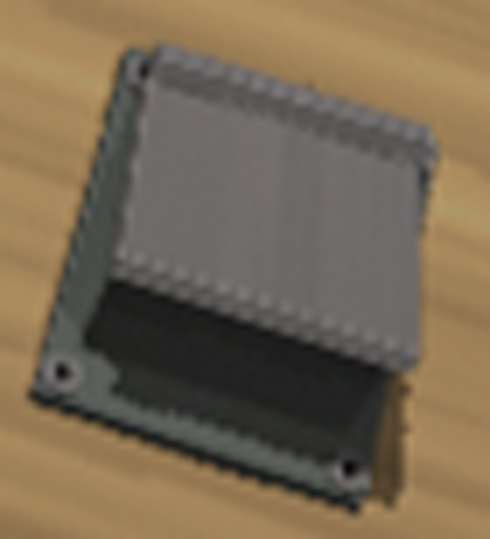

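```bash
python3 - <<'E'
from h import *
f=lambda n,c,o,z:np.round(ray(n,c[0]/7+o[0]-.43,c[1]/7+o[1]-.43,z)*1000,1)
for c in((28,42),(253,42)):print("top hi",f("top",c,(184,164),.082))
for c in((62,317),(275,317)):print("top ledge inner top",f("top",c,(184,164),.035))
for c in((58,342),(275,342)):print("top ledge outer",f("top",c,(184,164),.032))
for c in((112,275),(415,368)):print("sc hi",f("scene",c,(425,228),.080))
for c in((150,85),(430,165)):print("sc ledge inner",f("scene",c,(425,228),.03))
for c in((160,47),(435,130)):print("sc ledge outer top",f("scene",c,(425,228),.035))
# base plate
g=lambda n,c,o,z:np.round(ray(n,c[0]/9+o[0]-.44,c[1]/9+o[1]-.44,z)*1000,1)
for c in((150,75),(368,80),(352,440),(130,435)):print("base",g("top",c,(255,200),.015))
for c in((187,118),(325,122),(310,397),(174,392)):print("hole",g("top",c,(255,200),.015))
for c in((425,205),(402,350)):print("lug sq",g("top",c,(255,200),.03))
for c in((75,205),(455,130),):print("sc lug",g("scene",c,(352,175),.03))
for c in((140,338),(298,392),):print("sc hole",g("scene",c,(352,175),.015))
E
```

```text
top hi [594.8 357.5  82. ]
top hi [596.7 272.9  82. ]
top ledge inner top [495.2 354.4  35. ]
top ledge inner top [497.1 271.7  35. ]
top ledge outer [485.7 356.4  32. ]
top ledge outer [487.6 272.   32. ]
sc hi [601.2 273.5  80. ]
sc hi [597.  358.6  80. ]
sc ledge inner [502.2 272.2  30. ]
sc ledge inner [496.9 358.4  30. ]
sc ledge outer top [490.9 271.5  35. ]
sc ledge outer top [487.4 356.6  35. ]
base [504.4 143.3  15. ]
base [504.4  76.2  15. ]
base [394.5  77.6  15. ]
base [394.5 145.2  15. ]
hole [491.4 131.4  15. ]
hole [491.1  89.   15. ]
hole [407.2  90.8  15. ]
hole [407.8 132.3  15. ]
lug sq [465.6  56.5  30. ]
lug sq [421.8  62.2  30. ]
sc lug [467.8  61.9  30. ]
sc lug [407.  144.8  30. ]
sc hole [490.1  88.6  15. ]
sc hole [490.2 130.7  15. ]
```

```bash
cat >> h.py <<'E'
from scipy.spatial.transform import Rotation as Ro
def st():
    o=ctrl.get_obs();R=Ro.from_euler('xyz',o['eef_rot']).as_matrix()
    j=R[:,1]; 
    print("t",round(o['time_s'],2),"tcp",np.round(o['ee_pos']*1000,1),"ax",np.round(R[:,0],3),"jawyaw",round(np.degrees(np.arctan2(j[1],j[0])),1),"j",np.round(j,3),"F",np.round(o['force'],1),"w",round(o['grip_width']*1000,1),"q",np.round(o['qpos'],2))
E
python3 -c "
from h import *
st()"
```

```text
t 0.1 tcp [214.  506.4 205. ] ax [-0.    -0.001 -1.   ] jawyaw 67.1 j [ 0.389  0.921 -0.001] F [ 0.5  0.9 -0.9] w 94.0 q [ 1.1   0.3   1.52 -0.    1.32 -0.07]
```

>>> {"method": "jog_arm", "body": {
  "rows": [0.02,-0.031,0,0,0,-6.2,0,0.02,-0.031,0,0,0,-6.2,0,0.02,-0.031,0,0,0,-6.2,0,0.02,-0.031,0,0,0,-6.2,0,0.02,-0.031,0,0,0,-6.2,0,0.02,-0.031,0,0,0,-6.2,0],
  "squeeze": 20
}}

```text
time_s: 0.6
ee_pos: [0.3345, 0.319, 0.2053]
eef_rot: [-1.358, 1.571, -2.412]
force: [0.7, 0.7, 0.5]
grip_width: 0.0943
```

>>> {"method": "jog_arm", "body": {
  "rows": [0.02,-0.031,-0.01,0,0,-6.2,0,0.02,-0.031,-0.01,0,0,-6.2,0,0.02,-0.031,-0.015,0,0,-6.2,0,0.02,-0.031,-0.015,0,0,-6.2,0,0.02,-0.031,-0.015,0,0,-6.2,0,0.02,-0.028,-0.02,0,0,-6.2,0,0,0,-0.02,0,0,0,0,0,0,0,0,0,0,0]
}}

```text
time_s: 1.27
ee_pos: [0.4528, 0.1359, 0.097]
eef_rot: [-1.227, 1.565, -2.928]
force: [-0.1, 0.2, -0.7]
grip_width: 0.0943
```

```bash
python3 -c "
from h import *
st()"
```

```text
t 1.27 tcp [452.8 135.9  97. ] ax [-0.006 -0.001 -1.   ] jawyaw -7.5 j [ 0.991 -0.13  -0.006] F [-0.1  0.2 -0.7] w 94.3 q [0.21 0.26 1.85 0.   1.04 0.34]
```

```bash
python3 -c "
from h import *
p,d=shot('scene',1);crop(p,390,180,60,5,'pics/s1.png')
o=ctrl.get_obs();print(proj('scene',o['ee_pos']),proj('scene',[.4545,.137,.054]));st()"
```

```text
[397.55703722 184.59091182] [394.39509144 197.20118222]
t 1.32 tcp [453.1 137.   99. ] ax [-0.004 -0.001 -1.   ] jawyaw -7.3 j [ 0.992 -0.128 -0.004] F [-0.2 -0.8  0.9] w 94.2 q [0.22 0.26 1.84 0.   1.04 0.34]
```

View pics/s1.png

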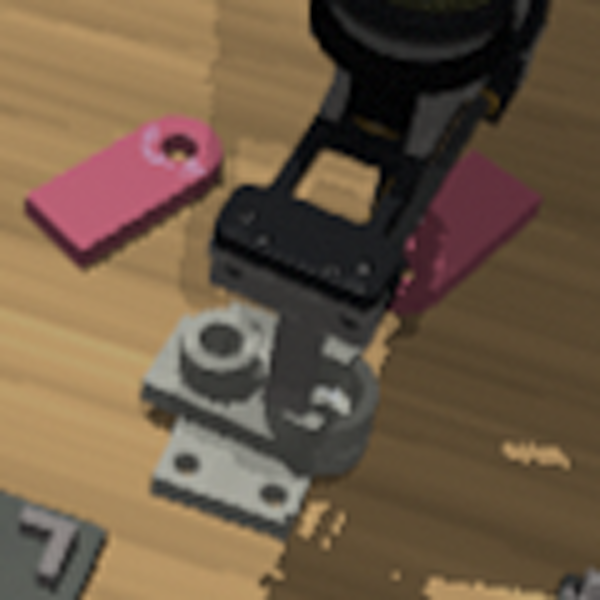

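The gripper sits over the wide collar at about (320,400) in the crop. I'll descend and grip.

>>> {"method": "jog_arm", "body": {
  "rows": [0.001,0,-0.02,0,0,0,0,0,0,-0.02,0,0,0,0,0,0,-0.015,0,0,0,0,0,0,-0.009,0,0,0,0,0,0,0,0,0,0,0,0,0,0,0,0,0,1,0,0,0,0,0,0,1,0,0,0,0,0,0,1],
  "squeeze": 20
}}

```text
time_s: 1.98
ee_pos: [0.4556, 0.1379, 0.0376]
eef_rot: [1.909, 1.569, 0.212]
force: [-0.6, -0.1, -0.8]
grip_width: 0.0774
```

>>> {"method": "jog_arm", "body": {
  "rows": [0,0,0,0,0,0,1,0,0,0,0,0,0,1,0,0,0,0,0,0,1,0,0,0,0,0,0,1]
}}

```text
time_s: 2.32
ee_pos: [0.4551, 0.1376, 0.0366]
eef_rot: [2.666, 1.571, 0.968]
force: [-1.9, -0.5, 0.6]
grip_width: 0.0508
```

>>> {"method": "jog_arm", "body": {
  "rows": [0,0,0,0,0,0,1,0,0,0.01,0,0,0,1,0,0,0.02,0,0,0,1,0,0,0.025,0,0,0,1,0,0,0.025,0,0,0,1,0.006,-0.03,0.01,0,0,0,1,0.008,-0.037,0,0,0,0,1,0.008,-0.037,0,0,0,0,1]
}}

```text
time_s: 2.98
ee_pos: [0.4775, 0.0327, 0.1281]
eef_rot: [1.672, 1.569, -0.024]
force: [1.5, 0.2, -0.3]
grip_width: 0.0486
```

>>> {"method": "jog_arm", "body": {
  "rows": [0.008,-0.037,0,0,0,0,1,0.008,-0.037,0,0,0,0,1,0.008,-0.037,0,0,0,0,1,0.008,-0.037,0,0,0,0,1,0.008,-0.037,0,0,0,0,1,0.008,-0.037,0,0,0,0,1,0.008,-0.037,0,0,0,0,1,0.008,-0.037,0,0,0,0,1]
}}

```text
time_s: 3.65
ee_pos: [0.541, -0.2644, 0.1272]
eef_rot: [1.276, 1.571, -0.422]
force: [0.8, 0.8, -0.7]
grip_width: 0.0486
```

>>> {"method": "jog_arm", "body": {
  "rows": [0.008,-0.037,0,0,0,0,1,0.009,-0.0085,0,0,0,0,1,0,0,0,0,0,0,1,0,0,0,0,0,0,1]
}}

```text
time_s: 3.98
ee_pos: [0.5578, -0.3079, 0.1264]
eef_rot: [-2.166, 1.57, 2.419]
force: [-0.4, 0.3, -1.1]
grip_width: 0.0485
```

```bash
python3 -c "
from h import *
p,d=shot('scene',2);crop(p,200,160,60,5,'pics/s2.png')
st()"
```

```text
t 4.03 tcp [ 557.8 -307.2  126.5] ax [-0.  0. -1.] jawyaw -7.3 j [ 0.992 -0.127 -0.001] F [-0.3  0.8  0.2] w 48.5 q [-0.56  0.56  1.34  0.    1.24 -0.43]
```

View pics/s2.png

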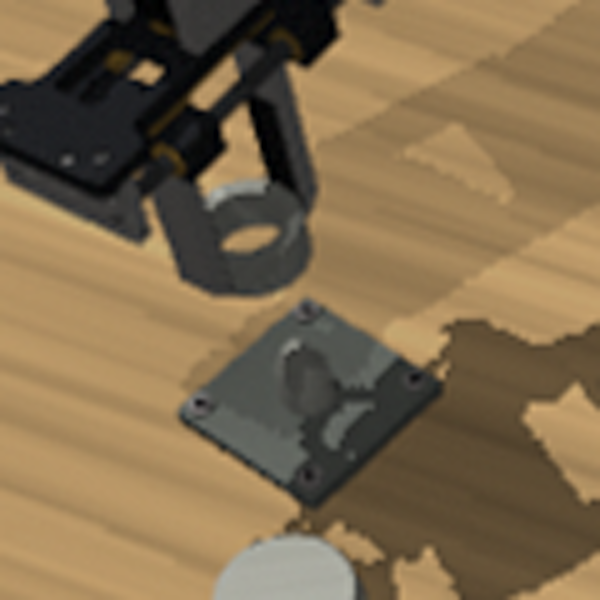

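The collar hangs level in the gripper. The TCP is 8 mm too far in x, so I'll correct that and then lower.

>>> {"method": "jog_arm", "body": {
  "rows": [-0.008,-0.001,0,0,0,0,1,0,0,-0.02,0,0,0,1,0,0,-0.02,0,0,0,1,0,0,-0.02,0,0,0,1,0,0,-0.01,0,0,0,1,0,0,-0.01,0,0,0,1,0,0,-0.005,0,0,0,1,0,0,0,0,0,0,1]
}}

```text
time_s: 4.7
ee_pos: [0.5498, -0.3085, 0.041]
eef_rot: [-1.956, 1.57, 2.629]
force: [-0.5, 0.5, -0.9]
grip_width: 0.0482
```

```bash
python3 -c "
from h import *
p,d=shot('scene',3);crop(p,200,170,50,6,'pics/s3.png')
st()"
```

```text
t 4.75 tcp [ 550.1 -308.8   41.8] ax [ 0. -0. -1.] jawyaw -7.3 j [ 0.992 -0.127  0.   ] F [-0.4  0.2 -0.2] w 48.7 q [-0.57  0.64  1.42 -0.    1.08 -0.44]
```

View pics/s3.png

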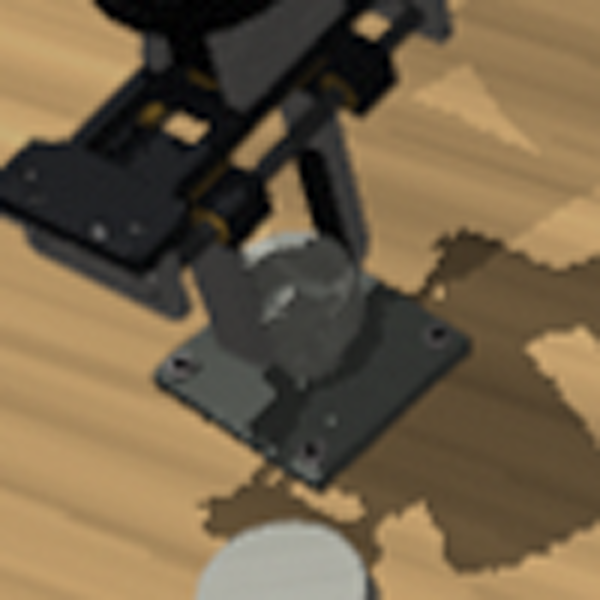

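The post tip is inside the bore at crop (280,300), and no force shows. I'll lower to the plate and release.

>>> {"method": "jog_arm", "body": {
  "rows": [0,0,-0.012,0,0,0,1,0,0,-0.008,0,0,0,1,0,0,-0.005,0,0,0,1,0,0,0,0,0,0,1,0,0,0,0,0,0,0,0,0,0,0,0,0,0,0,0,0,0,0,0,0,0,0,0,0,0,0,0]
}}

```text
time_s: 5.42
ee_pos: [0.5501, -0.3089, 0.0164]
eef_rot: [1.365, 1.571, -0.333]
force: [1.1, -0.1, -0.0]
grip_width: 0.0719
```

```bash
python3 -c "
from h import *
st()"
```

```text
t 5.42 tcp [ 550.1 -308.9   16.4] ax [ 0. -0. -1.] jawyaw -7.3 j [ 0.992 -0.127  0.   ] F [ 1.1 -0.1 -0. ] w 71.9 q [-0.57  0.68  1.43  0.    1.03 -0.44]
```

>>> {"method": "jog_arm", "body": {
  "rows": [0,0,0,0,0,0,0,0,0,0,0,0,0,0,0,0,0.02,0,0,0,0,0,0,0.03,0,0,0,0,0,0,0.03,0,0,0,0,0,0.01,0.03,0,0,0,0,-0.01,0.038,0,0,0,0,0,-0.01,0.038,0,0,0,0,0]
}}

```text
time_s: 6.08
ee_pos: [0.5303, -0.2229, 0.128]
eef_rot: [1.25, 1.567, -0.45]
force: [0.5, -0.2, 0.1]
grip_width: 0.0943
```

>>> {"method": "jog_arm", "body": {
  "rows": [-0.01,0.038,0,0,0,0,0,-0.01,0.038,0,0,0,0,0,-0.01,0.038,0,0,0,0,0,-0.01,0.038,0,0,0,0,0,-0.01,0.038,0,0,0,0,0,-0.01,0.038,0,0,0,0,0,-0.01,0.038,0,0,0,0,0,-0.012,0.042,0,0,0,0,0]
}}

```text
time_s: 6.75
ee_pos: [0.448, 0.0847, 0.1268]
eef_rot: [1.811, 1.57, 0.112]
force: [2.0, 0.3, 0.5]
grip_width: 0.0941
```

```bash
python3 -c "
from h import *
p,d=shot('top',4);crop(p,435,196,40,6,'pics/s4.png')
p,d=shot('scene',4);crop(p,200,174,40,6,'pics/s4b.png')
a=cv2.imread('pics/s4.png');b=cv2.imread('pics/s4b.png');c=cv2.resize(p[140:240,330:430,::-1],(480,480));cv2.imwrite('pics/s4c.png',cv2.resize(np.hstack([cv2.resize(a,(480,480)),b,c]),(800,267)))
st()"
```

```text
t 6.85 tcp [447.2  87.4 126.7] ax [ 0.     0.001 -1.   ] jawyaw -7.0 j [ 0.993 -0.122  0.   ] F [ 0.5 -0.4 -0.3] w 94.3 q [0.11 0.18 1.87 0.   1.09 0.23]
```

View pics/s4c.png

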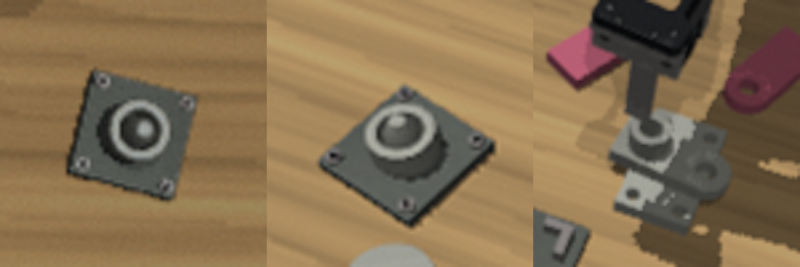

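The wide collar is down on the thick post in both views. Next is the narrow collar.

>>> {"method": "jog_arm", "body": {
  "rows": [0.001,-0.001,-0.03,0,0,0,0,0,0,-0.025,0,0,0,0,0,0,-0.02,0,0,0,0,0,0,-0.01,0,0,0,0,0,0,-0.005,0,0,0,0,0,0,0,0,0,0,0,0,0,0,0,0,0,1,0,0,0,0,0,0,1]
}}

```text
time_s: 7.52
ee_pos: [0.4503, 0.0821, 0.0375]
eef_rot: [1.782, 1.569, 0.083]
force: [0.1, 0.4, 0.2]
grip_width: 0.0839
```

>>> {"method": "jog_arm", "body": {
  "rows": [0,0,0,0,0,0,1,0,0,0,0,0,0,1,0,0,0,0,0,0,1,0,0,0,0,0,0,1,0,0,0,0,0,0,1,0,0,0,0,0,0,1,0,0,0,0,0,0,1,0,0,0,0,0,0,1]
}}

```text
time_s: 8.18
ee_pos: [0.4496, 0.0822, 0.0364]
eef_rot: [-1.296, 1.571, -2.995]
force: [-0.4, 1.1, -0.2]
grip_width: 0.0344
```

```bash
python3 -c "
from h import *
st()"
```

```text
t 8.18 tcp [449.6  82.2  36.4] ax [-0. -0. -1.] jawyaw -7.3 j [ 0.992 -0.127 -0.   ] F [-0.4  1.1 -0.2] w 34.4 q [ 0.1   0.33  1.93 -0.    0.88  0.23]
```

>>> {"method": "jog_arm", "body": {
  "rows": [0,0,0.01,0,0,0,1,0,0,0.02,0,0,0,1,0,0,0.03,0,0,0,1,0,0,0.03,0,0,0,1,-0.002,-0.037,0,0,0,0,1,-0.002,-0.037,0,0,0,0,1,-0.002,-0.037,0,0,0,0,1,-0.002,-0.037,0,0,0,0,1]
}}

```text
time_s: 8.85
ee_pos: [0.4413, -0.0673, 0.1274]
eef_rot: [1.472, 1.57, -0.226]
force: [1.6, 0.4, -0.5]
grip_width: 0.0346
```

>>> {"method": "jog_arm", "body": {
  "rows": [-0.001,-0.037,0,0,0,0,1,-0.001,-0.037,0,0,0,0,1,0,-0.009,0,0,0,0,1,0,0,0,0,0,0,1,0,0,0,0,0,0,1,0,0,0,0,0,0,1]
}}

```text
time_s: 9.35
ee_pos: [0.4397, -0.1478, 0.1267]
eef_rot: [-2.887, 1.571, 1.699]
force: [0.5, -0.6, -0.7]
grip_width: 0.0349
```

```bash
python3 -c "
from h import *
p,d=shot('scene',5);crop(p,283,150,50,6,'pics/s5.png')
st()"
```

```text
t 9.4 tcp [ 439.7 -147.6  126.6] ax [-0.  0. -1.] jawyaw -7.2 j [ 0.992 -0.126 -0.   ] F [-0.5  0.3 -0.5] w 34.0 q [-0.4   0.2   1.85  0.    1.1  -0.28]
```

View pics/s5.png

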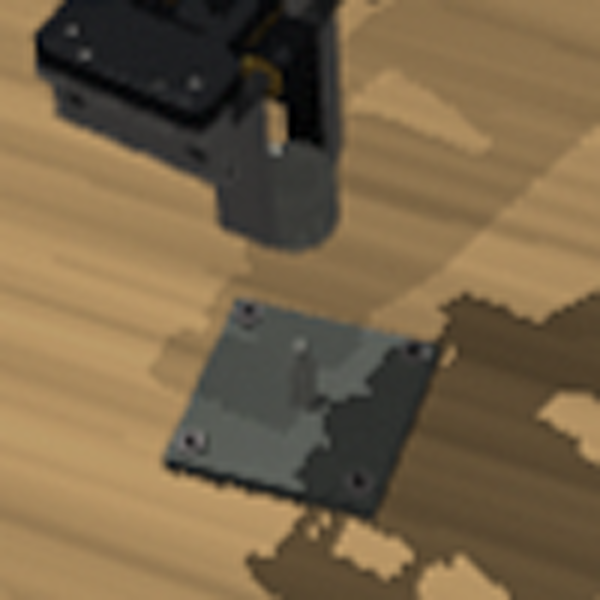

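The narrow collar hangs level above the thin post, whose tip is at crop (302,345).

>>> {"method": "jog_arm", "body": {
  "rows": [0,-0.001,-0.03,0,0,0,1,0,0,-0.025,0,0,0,1,0,0,-0.015,0,0,0,1,0,0,-0.01,0,0,0,1,0,0,-0.008,0,0,0,1,0,0,0,0,0,0,1,0,0,0,0,0,0,1]
}}

```text
time_s: 9.98
ee_pos: [0.44, -0.1496, 0.0389]
eef_rot: [1.407, 1.57, -0.29]
force: [0.3, -0.1, -0.3]
grip_width: 0.0343
```

```bash
python3 -c "
from h import *
p,d=shot('scene',6);crop(p,283,160,40,6,'pics/s6.png')
st()"
```

```text
t 10.03 tcp [ 440.1 -149.8   39.2] ax [ 0.001 -0.    -1.   ] jawyaw -7.3 j [ 0.992 -0.127  0.001] F [-0.1  0.8  0.2] w 34.3 q [-0.41  0.34  1.91  0.    0.89 -0.28]
```

View pics/s6.png

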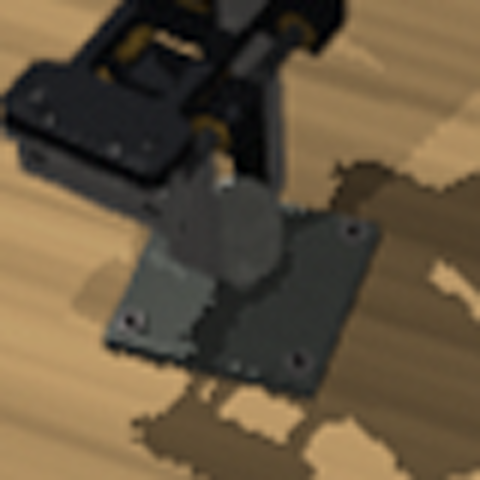

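>>> {"method": "jog_arm", "body": {
  "rows": [0,0.001,-0.01,0,0,0,1,0,0,-0.008,0,0,0,1,0,0,-0.005,0,0,0,1,0,0,0,0,0,0,1,0,0,0,0,0,0,1,0,0,0,0,0,0,0,0,0,0,0,0,0,0,0,0,0,0,0,0,0]
}}

```text
time_s: 10.7
ee_pos: [0.4396, -0.1488, 0.0154]
eef_rot: [2.442, 1.571, 0.743]
force: [0.6, 0.9, 0.4]
grip_width: 0.051
```

>>> {"method": "jog_arm", "body": {
  "rows": [0,0,0,0,0,0,0,0,0,0,0,0,0,0,0,0,0.03,0,0,0,0,0,0,0.03,0,0,0,0,0,0,0.03,0,0,0,0,0,0.03,0.02,0,0,0,0,0.002,0.039,0,0,0,0,0,0.002,0.039,0,0,0,0,0]
}}

```text
time_s: 11.37
ee_pos: [0.444, -0.04, 0.1268]
eef_rot: [1.536, 1.568, -0.165]
force: [0.0, -0.3, -0.3]
grip_width: 0.0939
```

>>> {"method": "jog_arm", "body": {
  "rows": [0.002,0.039,0,0,0,0,0,0.002,0.039,0,0,0,0,0,0.002,0.039,0,0,0,0,0,0.001,0.036,0,0,0,0,0,0,0,0,0,0,0,0,0,0,0,0,0,0,0]
}}

```text
time_s: 11.87
ee_pos: [0.4504, 0.1135, 0.1253]
eef_rot: [-1.022, 1.571, -2.717]
force: [-0.5, -0.6, 0.1]
grip_width: 0.0939
```

```bash
python3 -c "
from h import *
p,d=shot('scene',7);a=p[135:195,253:313,::-1];b=p[150:230,340:420,::-1]
p,d=shot('top',7);e=p[205:265,346:406,::-1]
cv2.imwrite('pics/s7.png',np.hstack([cv2.resize(i,(266,266),interpolation=2) for i in(a,e,b)]))
st()"
```

```text
t 11.97 tcp [450.5 111.6 125.4] ax [-0. -0. -1.] jawyaw -7.3 j [ 0.992 -0.127 -0.   ] F [ 0.2 -0.6  0.1] w 94.0 q [ 0.16  0.2   1.85 -0.    1.1   0.29]
```

View pics/s7.png

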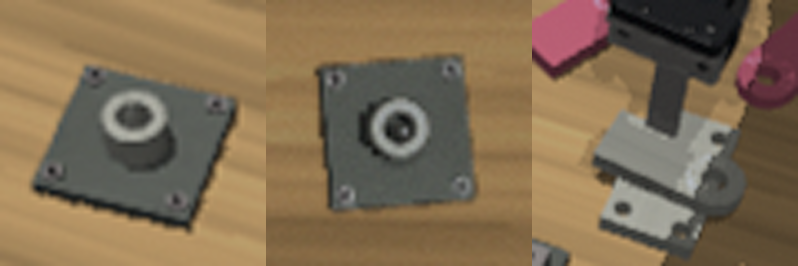

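Both collars are seated. The lug is bare, with its eye at +y. I'll grip it at the middle with the tips just above the base plate.

>>> {"method": "jog_arm", "body": {
  "rows": [0,0,-0.03,0,0,0,0,0,0,-0.03,0,0,0,0,0,0,-0.025,0,0,0,0,0,0,-0.015,0,0,0,0,0,0,-0.005,0,0,0,0,0,0,0,0,0,0,0,0,0,0,0,0,0,0]
}}

```text
time_s: 12.55
ee_pos: [0.4511, 0.1115, 0.0212]
eef_rot: [1.79, 1.57, 0.09]
force: [0.5, 0.6, 0.1]
grip_width: 0.094
```

```bash
python3 -c "
from h import *
st()"
```

```text
t 12.55 tcp [451.1 111.5  21.2] ax [ 0.001  0.    -1.   ] jawyaw -7.4 j [ 0.992 -0.128  0.001] F [0.5 0.6 0.1] w 94.0 q [ 0.16  0.37  1.92 -0.    0.85  0.29]
```

>>> {"method": "jog_arm", "body": {
  "rows": [0,0,-0.0025,0,0,0,0,0,0,0,0,0,0,0,0,0,0,0,0,0,1,0,0,0,0,0,0,1,0,0,0,0,0,0,1,0,0,0,0,0,0,1,0,0,0,0,0,0,1,0,0,0,0,0,0,1],
  "squeeze": 40
}}

```text
time_s: 13.22
ee_pos: [0.4506, 0.1122, 0.018]
eef_rot: [2.38, 1.571, 0.682]
force: [0.0, -0.4, 0.6]
grip_width: 0.0574
```

>>> {"method": "jog_arm", "body": {
  "rows": [0,0,0,0,0,0,1,0,0,0,0,0,0,1,0,0,0,0,0,0,1]
}}

```text
time_s: 13.47
ee_pos: [0.4506, 0.1122, 0.0179]
eef_rot: [-1.508, 1.571, 3.077]
force: [-0.3, 0.6, 0.2]
grip_width: 0.0436
```

```bash
python3 -c "
from h import *
st()"
```

```text
t 13.47 tcp [450.6 112.2  17.9] ax [-0.  0. -1.] jawyaw -7.3 j [ 0.992 -0.127 -0.   ] F [-0.3  0.6  0.2] w 43.6 q [0.17 0.37 1.92 0.   0.85 0.29]
```

Gripped at 43.6 mm against a 44 mm nominal. I'll lift, go over the slope while turning -81.4° about z, then check before tilting.

>>> {"method": "jog_arm", "body": {
  "rows": [0,0,0.01,0,0,0,1,0,0,0.025,0,0,0,1,0,0,0.035,0,0,0,1,0,0,0.04,0,0,0,1,0.007,0.017,0.03,0,0,-6.8,1,0.007,0.017,0.01,0,0,-6.8,1,0.007,0.017,0,0,0,-6.8,1,0.007,0.017,0,0,0,-6.8,1]
}}

```text
time_s: 14.13
ee_pos: [0.479, 0.181, 0.1697]
eef_rot: [2.457, 1.569, 0.278]
force: [1.1, 0.2, -2.1]
grip_width: 0.0435
```

>>> {"method": "jog_arm", "body": {
  "rows": [0.007,0.017,0,0,0,-6.8,1,0.007,0.017,0,0,0,-6.8,1,0.007,0.017,0,0,0,-6.8,1,0.007,0.017,0,0,0,-6.8,1,0.007,0.017,0,0,0,-6.8,1,0.007,0.017,0,0,0,-6.8,1,0.007,0.017,0,0,0,-6.8,1,0.007,0.017,0,0,0,-6.8,1]
}}

```text
time_s: 14.8
ee_pos: [0.5347, 0.3169, 0.1685]
eef_rot: [0.531, 1.571, -2.598]
force: [0.4, -1.2, -2.8]
grip_width: 0.0435
```

>>> {"method": "jog_arm", "body": {
  "rows": [0,0,0,0,0,0,1,0,0,0,0,0,0,1]
}}

```text
time_s: 14.97
ee_pos: [0.5343, 0.3164, 0.1679]
eef_rot: [0.543, 1.57, -2.577]
force: [0.2, -0.5, -2.4]
grip_width: 0.0434
```

```bash
python3 -c "
from h import *
p,d=shot('scene',8);crop(p,460,220,75,4,'pics/s8.png')
p,d=shot('top',8);crop(p,205,190,75,4,'pics/s8b.png')
st()"
```

```text
t 15.07 tcp [534.3 315.6 168.1] ax [-0. -0. -1.] jawyaw -88.8 j [ 0.022 -1.     0.   ] F [-0.7  0.1 -2.6] w 43.9 q [ 0.47  0.49  1.35 -0.    1.3   2.02]
```

View pics/s8.png

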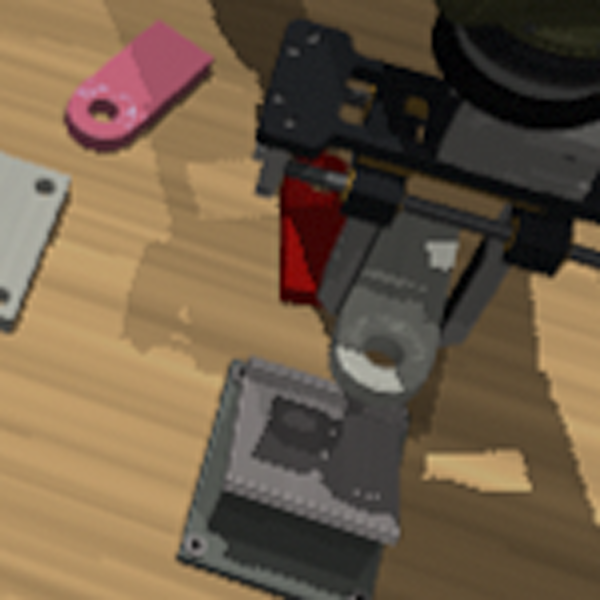

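View pics/s8b.png

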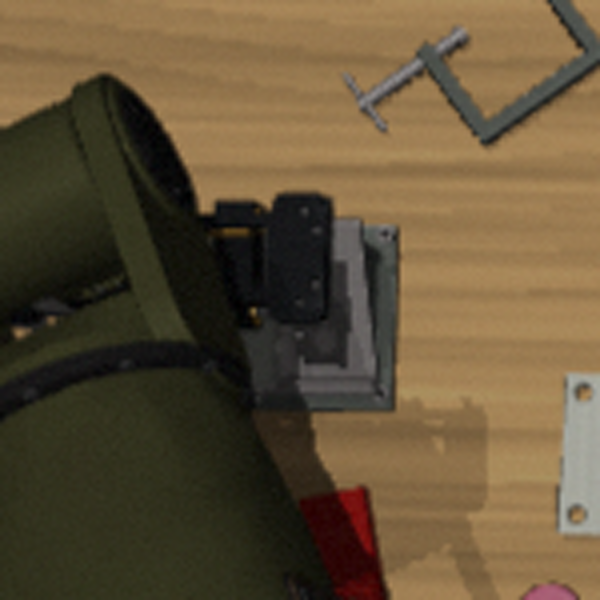

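```bash
python3 -c "
from h import *
print(ray('scene',380/4+385-.4,352/4+145-.4,.180), ray('scene',380/4+385-.4,378/4+145,.180+0))
print(proj('scene',[.5643,.3162,.180]), proj('scene',[.5863,.3167,.165]))"
```

```text
[0.56443286 0.31475399 0.18      ] [0.57906558 0.31770214 0.18      ]
[480.4004556  232.80374198] [475.90462961 246.65825649]
```

The eye was measured at (564.4, 314.8) mm and expected at (564.3, 316.2), so the lug is centred in the grip. Now the tilt.

>>> {"method": "jog_arm", "body": {
  "rows": [0,0,0,0.14,-6,0,1,0,0,0,0.14,-6,0,1,0,0,0,0.14,-6,0,1,0,0,0,0.14,-6,0,1,0,0,0,0.14,-6,0,1,0,0,0,0,0,0,1,0,0,0,0,0,0,1]
}}

```text
time_s: 15.65
ee_pos: [0.5339, 0.3157, 0.1682]
eef_rot: [-3.14, 1.05, 0.023]
force: [-0.1, -0.1, -1.0]
grip_width: 0.0436
```

```bash
python3 -c "
from h import *
st()"
```

```text
t 15.65 tcp [533.9 315.7 168.2] ax [ 0.498  0.011 -0.867] jawyaw -88.8 j [ 0.021 -1.    -0.001] F [-0.1 -0.1 -1. ] w 43.6 q [ 0.59  0.28  1.73 -0.42  0.73  2.4 ]
```

>>> {"method": "jog_arm", "body": {
  "rows": [0.002,-0.001,-0.02,0,0,0,1,0,0,-0.02,0,0,0,1,0,0,-0.02,0,0,0,1,0,0,-0.014,0,0,0,1,0,0,-0.008,0,0,0,1,0,0,0,0,0,0,1,0,0,0,0,0,0,1]
}}

```text
time_s: 16.23
ee_pos: [0.5374, 0.315, 0.0865]
eef_rot: [-3.138, 1.048, 0.022]
force: [0.8, 0.2, -1.7]
grip_width: 0.0437
```

```bash
python3 -c "
from h import *
p,d=shot('scene',9);crop(p,460,250,60,5,'pics/s9.png')
st()"
```

```text
t 16.28 tcp [537.4 315.2  87.1] ax [ 0.5    0.012 -0.866] jawyaw -88.9 j [ 0.019 -1.    -0.002] F [-0.7  0.8 -1.7] w 43.4 q [ 0.59  0.4   1.78 -0.52  0.57  2.53]
```

View pics/s9.png

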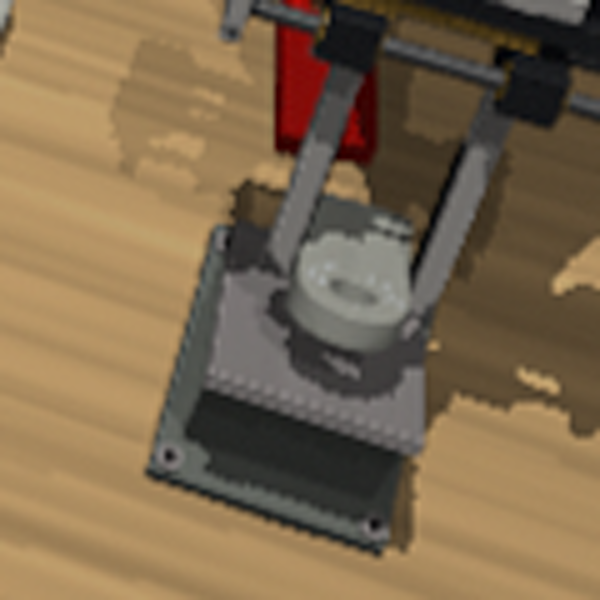

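Joint 6 is at 2.53 against a limit of 2.55, so I won't go lower in this orientation. I'll rotate the lug +10° about the slope normal, set it down a little skewed, then regrip with the gripper half a turn round to square it against the ledge.

>>> {"method": "jog_arm", "body": {
  "rows": [0,0,0,-2.5,0,4.33,1,0,0,0,-2.5,0,4.33,1,0,0,0,0,0,0,1]
}}

```text
time_s: 16.53
ee_pos: [0.5373, 0.3154, 0.0874]
eef_rot: [2.969, 1.048, 0.024]
force: [0.0, -0.2, -2.0]
grip_width: 0.0435
```

```bash
python3 -c "
from h import *
st()"
```

```text
t 16.53 tcp [537.3 315.4  87.4] ax [ 0.499  0.012 -0.866] jawyaw -80.0 j [ 0.173 -0.981  0.086] F [ 0.  -0.2 -2. ] w 43.5 q [ 0.59  0.4   1.78 -0.52  0.57  2.35]
```

>>> {"method": "jog_arm", "body": {
  "rows": [0.005,0,-0.009,0,0,0,1,0.005,0,-0.009,0,0,0,1,0.003,0,-0.006,0,0,0,1,0,0,0,0,0,0,1,0,0,0,0,0,0,1]
}}

```text
time_s: 16.95
ee_pos: [0.5496, 0.3149, 0.0611]
eef_rot: [2.97, 1.05, 0.021]
force: [-0.1, -0.6, -1.9]
grip_width: 0.0431
```

```bash
python3 -c "
from h import *
p,d=shot('scene',10);crop(p,460,260,50,6,'pics/s10.png')
st()"
```

```text
t 17.0 tcp [549.6 315.   61.6] ax [ 0.498  0.011 -0.867] jawyaw -80.2 j [ 0.169 -0.982  0.085] F [ 0.5  0.3 -2. ] w 43.8 q [ 0.57  0.46  1.77 -0.55  0.53  2.37]
```

View pics/s10.png

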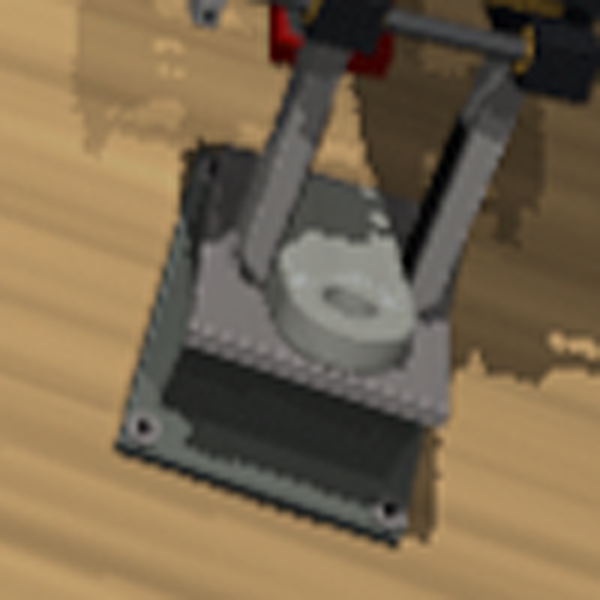

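>>> {"method": "jog_arm", "body": {
  "rows": [0,0,0,3,0,-5.2,1,-0.001,0,-0.004,0,0,0,1,-0.002,0,-0.002,0,0,0,1,0,0,0,0,0,0,1,0,0,0,0,0,0,1]
}}

```text
time_s: 17.42
ee_pos: [0.5478, 0.3159, 0.058]
eef_rot: [3.077, 1.044, 0.027]
force: [0.1, -0.4, 9.7]
grip_width: 0.0436
```

```bash
python3 -c "
from h import *
st()"
```

```text
t 17.42 tcp [547.8 315.9  58. ] ax [ 0.503  0.014 -0.864] jawyaw -85.2 j [ 0.083 -0.996  0.032] F [ 0.1 -0.4  9.7] w 43.6 q [ 0.58  0.46  1.78 -0.57  0.51  2.5 ]
```

>>> {"method": "jog_arm", "body": {
  "rows": [-0.002,0,-0.001,0,0,0,1,-0.002,0,-0.001,0,0,0,1,0,0,0,0,0,0,1,0,0,0,0,0,0,1]
}}

```text
time_s: 17.75
ee_pos: [0.5432, 0.3159, 0.0554]
eef_rot: [3.076, 1.045, 0.026]
force: [-3.3, 0.4, 7.5]
grip_width: 0.0431
```

```bash
python3 -c "
from h import *
p,d=shot('scene',11);crop(p,460,260,50,6,'pics/s11.png')
st()"
```

```text
t 17.8 tcp [543.2 315.9  55.4] ax [ 0.501  0.013 -0.865] jawyaw -85.2 j [ 0.083 -0.996  0.033] F [-2.8 -0.5  8.2] w 43.6 q [ 0.58  0.46  1.79 -0.57  0.51  2.51]
```

View pics/s11.png

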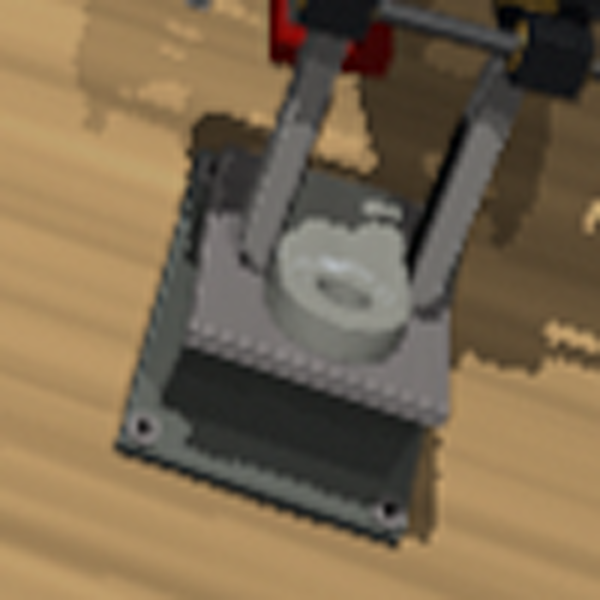

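Normal contact is about 8 N and the ledge hasn't been reached yet. I'll slide a little further down.

>>> {"method": "jog_arm", "body": {
  "rows": [-0.0017,0,-0.001,0,0,0,1,0,0,0,0,0,0,1,0,0,0,0,0,0,1]
}}

```text
time_s: 18.05
ee_pos: [0.5427, 0.3158, 0.0551]
eef_rot: [3.078, 1.043, 0.027]
force: [7.5, -1.3, 6.1]
grip_width: 0.0437
```

>>> {"method": "jog_arm", "body": {
  "rows": [-0.0017,0,-0.001,0,0,0,1,0,0,0,0,0,0,1,0,0,0,0,0,0,1]
}}

```text
time_s: 18.3
ee_pos: [0.5423, 0.3158, 0.0553]
eef_rot: [3.079, 1.041, 0.029]
force: [16.1, -4.6, 8.6]
grip_width: 0.0439
```

```bash
python3 -c "
from h import *
st()"
```

```text
t 18.3 tcp [542.3 315.8  55.3] ax [ 0.505  0.014 -0.863] jawyaw -85.3 j [ 0.082 -0.996  0.032] F [16.1 -4.6  8.6] w 43.9 q [ 0.58  0.46  1.79 -0.59  0.5   2.53]
```

The ledge is touched at one corner with 16 N. I'll relax the push, release and retreat along the normal.

>>> {"method": "jog_arm", "body": {
  "rows": [0.0015,0,0.001,0,0,0,1,0,0,0,0,0,0,1,0,0,0,0,0,0,0.4,0,0,0,0,0,0,0.4,0,0,0,0,0,0,0.3,0,0,0,0,0,0,0.2,0,0,0,0,0,0,0.1,0,0,0,0,0,0,0.1]
}}

```text
time_s: 18.97
ee_pos: [0.5406, 0.3152, 0.0528]
eef_rot: [3.075, 1.048, 0.023]
force: [0.4, -0.3, -0.5]
grip_width: 0.0795
```

>>> {"method": "jog_arm", "body": {
  "rows": [-0.005,0,0.009,0,0,0,0,-0.01,0,0.017,0,0,0,0,-0.015,0,0.026,0,0,0,0,-0.015,0,0.026,0,0,0,0,-0.015,0,0.026,0,0,0,0,0,0,0,0,0,0,0]
}}

```text
time_s: 19.47
ee_pos: [0.4801, 0.3165, 0.1627]
eef_rot: [3.085, 1.042, 0.032]
force: [0.2, 0.7, 1.3]
grip_width: 0.0942
```

```bash
python3 -c "
from h import *
p,d=shot('scene',12);crop(p,460,260,50,6,'pics/s12.png')
p,d=shot('top',12);crop(p,208,193,40,6,'pics/s12b.png')
st()"
```

```text
t 19.57 tcp [480.5 315.6 158.4] ax [ 0.501  0.013 -0.865] jawyaw -85.4 j [ 0.081 -0.996  0.031] F [ 0.2 -0.1 -0.7] w 94.2 q [ 0.66  0.2   1.85 -0.47  0.71  2.44]
```

View pics/s12.png

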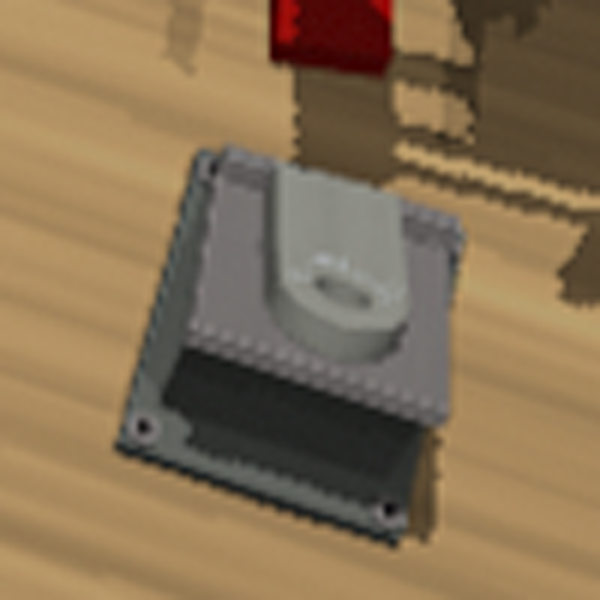

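View pics/s12b.png

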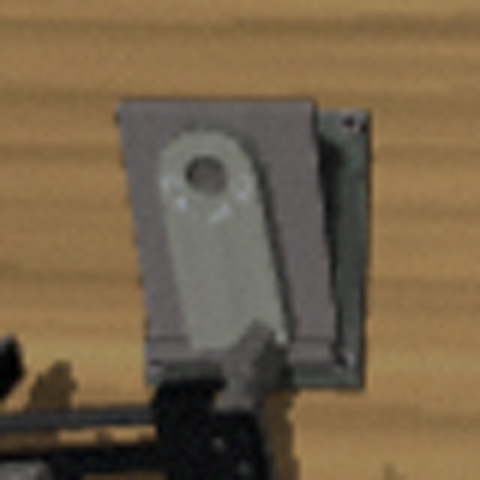

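The lug lies flat on the slope with its eye up, skewed by a few degrees, and its foot is at the ledge. I'll move off to the base plate, untilting on the way, and measure both with the view clear.

>>> {"method": "jog_arm", "body": {
  "rows": [-0.005,-0.02,0.005,-0.14,6,0,0,-0.005,-0.025,0,-0.14,6,0,0,-0.005,-0.03,0,-0.14,6,0,0,-0.005,-0.03,0,-0.14,6,0,0,-0.005,-0.03,0,-0.14,6,0,0,0,-0.03,0,0,0,-3,0,0,-0.03,0,0,0,-3,0,0,0,0,0,0,0,0]
}}

```text
time_s: 20.23
ee_pos: [0.4556, 0.1162, 0.1607]
eef_rot: [0.364, 1.567, -2.801]
force: [-1.1, 0.5, 0.1]
grip_width: 0.0939
```

```bash
python3 -c "
from h import *
p,d=shot('top',13);crop(p,208,193,40,6,'pics/s13b.png')
a=cv2.imread('pics/s13b.png')
p,d=shot('scene',13);crop(p,380,200,40,6,'pics/s13.png');cv2.imwrite('pics/s13c.png',cv2.resize(np.hstack([a,cv2.imread('pics/s13.png')]),(800,400)))
st()"
```

```text
t 20.33 tcp [455.7 119.4 161.1] ax [-0.002 -0.    -1.   ] jawyaw -91.0 j [-0.018 -1.     0.   ] F [-0.   0.6  0.2] w 94.0 q [0.18 0.17 1.79 0.   1.18 1.77]
```

View pics/s13c.png

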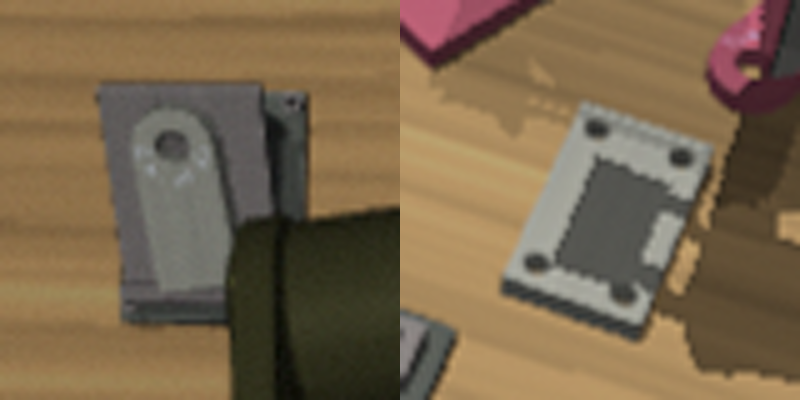

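```bash
python3 -c "
from h import *
H=[ray('scene',x/5+340-.4,y/5+160-.4,.015)*1000 for x,y in((197,129),(282,157),(136,262),(224,293))]
for h in H:print(np.round(h,1))
c=np.mean(H,0);v=(H[2]-H[0]+H[3]-H[1]);print('base',c,np.degrees(np.arctan2(v[1],v[0])))
e=ray('top',171/5+168-.4,145/5+153-.4,.080)*1000;print('eye',e)
e=ray('top',158/5+168-.4,292/5+153-.4,.039)*1000;print('corner',e)
p,d=load('scene',12)
e=ray('scene',343/6+410-.4,290/6+210-.4,.080)*1000;print('eye sc',e)
C=cloud('scene',d)[225:255,456:478].reshape(-1,3);
"
```

```text
[406.4  89.8  15. ]
[406.6 132.   15. ]
[490.   87.8  15. ]
[490.6 130.2  15. ]
base [448.42421055 109.96627434  15.        ] -1.28973545112752
eye [563.94231419 318.87556003  80.        ]
corner [489.51319498 334.38912226  39.        ]
eye sc [561.3131866  317.23346731  80.        ]
```

Base plate measured at (448.4, 110.0), yaw -1.3°. The lug's eye at x = 561–564 against 563.5 expected puts the lug's origin within about 1–2 mm of target. Now to grip the base plate across its width.

>>> {"method": "jog_arm", "body": {
  "rows": [-0.0065,-0.009,-0.03,0,0,0,0,0,0,-0.035,0,0,0,0,0,0,-0.035,0,0,0,0,0,0,-0.02,0,0,0,0,0,0,0,0,0,0,0,0,0,0,0,0,0,0]
}}

```text
time_s: 20.83
ee_pos: [0.4489, 0.1119, 0.0415]
eef_rot: [0.107, 1.568, -3.048]
force: [0.3, 0.4, 1.4]
grip_width: 0.0937
```

```bash
python3 -c "
from h import *
p,d=shot('scene',14);crop(p,380,190,50,6,'pics/s14.png')
st()"
```

```text
t 20.88 tcp [449.6 111.9  42.7] ax [-0.001  0.    -1.   ] jawyaw -90.8 j [-0.015 -1.    -0.   ] F [ 0.7 -0.1 -0. ] w 93.6 q [0.16 0.33 1.91 0.   0.9  1.75]
```

View pics/s14.png

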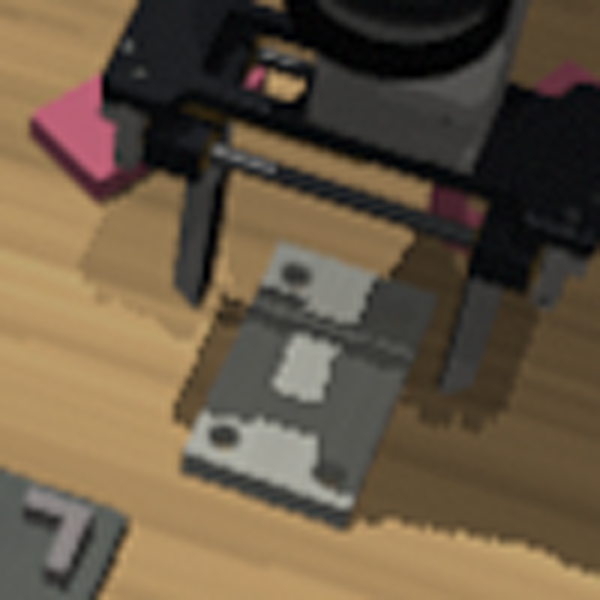

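The plate lies midway between the fingers.

>>> {"method": "jog_arm", "body": {
  "rows": [0,-0.001,-0.018,0,0,0,0,0,0,-0.012,0,0,0,0,0,0,-0.007,0,0,0,0,0,0,0,0,0,0,0,0,0,0,0,0,0,0,0,0,0,0,0,1,0,0,0,0,0,0,1,0,0,0,0,0,0,1],
  "squeeze": 50
}}

```text
validation failed for argument at $.ro...
```

>>> {"method": "jog_arm", "body": {
  "rows": [0,0,0,0,0,0,1,0,0,0,0,0,0,1,0,0,0,0,0,0,1,0,0,0,0,0,0,1]
}}

```text
time_s: 21.22
ee_pos: [0.4496, 0.1113, 0.0427]
eef_rot: [-2.64, 1.57, 0.486]
force: [-0.5, -1.0, -0.9]
grip_width: 0.0704
```

```bash
python3 -c "
from h import *
st()"
```

```text
t 21.22 tcp [449.6 111.3  42.7] ax [ 0.001  0.    -1.   ] jawyaw -90.9 j [-0.016 -1.    -0.   ] F [-0.5 -1.  -0.9] w 70.4 q [0.16 0.33 1.91 0.   0.9  1.75]
```

I wrote one row wrong and that call was refused, so the fingers closed in the air above the plate. I'll reopen and repeat.

>>> {"method": "jog_arm", "body": {
  "rows": [0,0,0,0,0,0,0,0,0,0,0,0,0,0,0,0,0,0,0,0,0,0,0,0,0,0,0,0,0,0,-0.018,0,0,0,0,0,0,-0.012,0,0,0,0,0,0,-0.007,0,0,0,0,0,0,0,0,0,0,0],
  "squeeze": 50
}}

```text
time_s: 21.88
ee_pos: [0.4485, 0.111, 0.0038]
eef_rot: [0.132, 1.568, -3.025]
force: [-0.4, -0.4, -0.1]
grip_width: 0.0941
```

```bash
python3 -c "
from h import *
st()"
```

```text
t 21.88 tcp [448.5 111.    3.8] ax [-0.003 -0.    -1.   ] jawyaw -90.9 j [-0.016 -1.     0.   ] F [-0.4 -0.4 -0.1] w 94.1 q [0.16 0.4  1.93 0.   0.81 1.75]
```

>>> {"method": "jog_arm", "body": {
  "rows": [0,0,0,0,0,0,1,0,0,0,0,0,0,1,0,0,0,0,0,0,1,0,0,0,0,0,0,1,0,0,0,0,0,0,1,0,0,0,0,0,0,1,0,0,0,0,0,0,1]
}}

```text
time_s: 22.47
ee_pos: [0.4495, 0.1112, 0.0054]
eef_rot: [-0.413, 1.571, 2.712]
force: [-1.0, -0.3, 6.3]
grip_width: 0.0656
```

```bash
python3 -c "
from h import *
st()"
```

```text
t 22.47 tcp [449.5 111.2   5.4] ax [-0.  0. -1.] jawyaw -90.9 j [-0.016 -1.    -0.   ] F [-1.  -0.3  6.3] w 65.6 q [0.16 0.4  1.93 0.   0.82 1.75]
```

>>> {"method": "jog_arm", "body": {
  "rows": [0,0,0.01,0,0,0,1,0,0,0.02,0,0,0,1,0,0,0.03,0,0,0,1,0.02,-0.012,0.03,0,0,0,1,0.03,-0.019,0,0,0,0,1,0.03,-0.019,0,0,0,0,1,0.03,-0.019,0,0,0,0,1,0.03,-0.019,0,0,0,0,1]
}}

```text
time_s: 23.13
ee_pos: [0.5902, 0.0222, 0.0955]
eef_rot: [-0.09, 1.57, 3.036]
force: [0.8, 1.0, -2.0]
grip_width: 0.0652
```

>>> {"method": "jog_arm", "body": {
  "rows": [0.02,-0.012,0,0,0,0,1,0.0055,-0.003,0,0,0,0,1,0,0,0,0,0,0,1,0,0,0,0,0,0,1,0,0,0,0,0,0,1]
}}

```text
time_s: 23.55
ee_pos: [0.6138, 0.009, 0.0951]
eef_rot: [-0.109, 1.569, 3.017]
force: [1.1, -0.4, -3.0]
grip_width: 0.0655
```

```bash
python3 -c "
from h import *
p,d=shot('scene',15);crop(p,314,215,75,4,'pics/s15.png')
st()"
```

```text
t 23.6 tcp [613.9   9.   95.2] ax [-0.001  0.    -1.   ] jawyaw -90.9 j [-0.015 -1.    -0.   ] F [-0.4 -0.  -3. ] w 65.5 q [-0.05  0.55  1.44  0.    1.16  1.54]
```

View pics/s15.png

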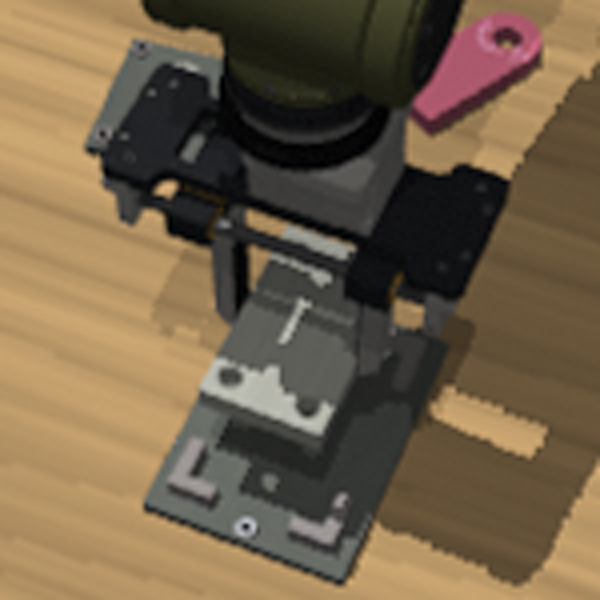

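```bash
python3 -c "
from h import *
for x,y in((231,377),(309,404)):print(ray('scene',x/4+239-.4,y/4+140-.4,.1048)*1000)
"
```

```text
[655.03732627 -13.22505815 104.8       ]
[654.43023503  28.63019031 104.8       ]
```

The holes put the plate's centre at (612.8, 7.7) against (614.6, 8.5) for the nest. I'll make a small correction and lower.

>>> {"method": "jog_arm", "body": {
  "rows": [0.0015,0,-0.02,0,0,0,1,0,0,-0.02,0,0,0,1,0,0,-0.015,0,0,0,1,0,0,-0.01,0,0,0,1,0,0,-0.005,0,0,0,1,0,0,-0.004,0,0,0,1,0,0,0,0,0,0,1,0,0,0,0,0,0,1]
}}

```text
time_s: 24.27
ee_pos: [0.6165, 0.0083, 0.0217]
eef_rot: [-2.96, 1.571, 0.166]
force: [-0.2, -0.2, -2.3]
grip_width: 0.0655
```

```bash
python3 -c "
from h import *
p,d=shot('scene',16);crop(p,314,240,60,5,'pics/s16.png')
st()"
```

```text
t 24.32 tcp [616.6   8.2  21.8] ax [ 0. -0. -1.] jawyaw -90.9 j [-0.016 -1.     0.   ] F [-0.  -0.9 -2.8] w 65.3 q [-0.05  0.64  1.47  0.    1.02  1.54]
```

View pics/s16.png

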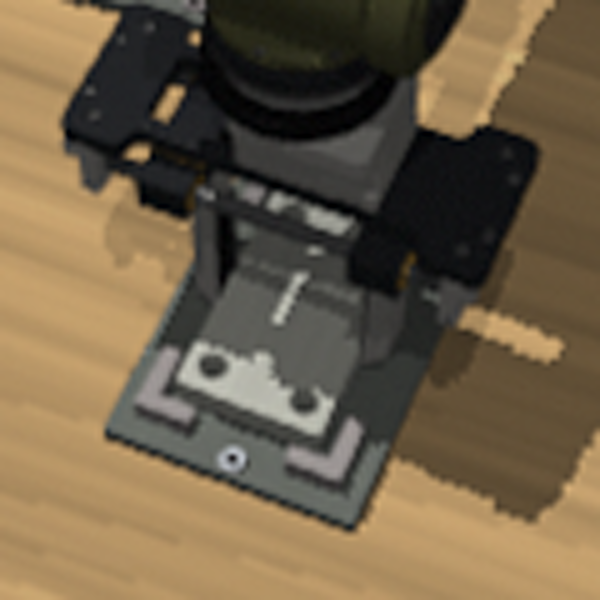

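The plate sits inside the stops and nothing is touching. I'll finish the descent and release.

>>> {"method": "jog_arm", "body": {
  "rows": [-0.001,0,-0.005,0,0,0,1,0,0,-0.001,0,0,0,1,0,0,0,0,0,0,1,0,0,0,0,0,0,0.3,0,0,0,0,0,0,0.2,0,0,0,0,0,0,0,0,0,0,0,0,0,0,0,0,0,0,0,0,0]
}}

```text
time_s: 24.98
ee_pos: [0.6153, 0.0081, 0.0149]
eef_rot: [0.03, 1.57, -3.128]
force: [0.2, 0.4, -0.5]
grip_width: 0.0885
```

```bash
python3 -c "
from h import *
st()"
```

```text
t 24.98 tcp [615.3   8.1  14.9] ax [-0.001 -0.    -1.   ] jawyaw -90.9 j [-0.016 -1.     0.   ] F [ 0.2  0.4 -0.5] w 88.5 q [-0.05  0.65  1.48 -0.    1.01  1.54]
```

>>> {"method": "jog_arm", "body": {
  "rows": [0,0,0,0,0,0,0,0,0,0.02,0,0,0,0,0,0,0.03,0,0,0,0,0,0,0.04,0,0,0,0,-0.03,0,0.03,0,0,7,0,-0.04,0,0.01,0,0,7,0,-0.04,0,0.01,0,0,7,0,-0.04,0,0,0,0,7,0]
}}

```text
time_s: 25.65
ee_pos: [0.4647, 0.0082, 0.156]
eef_rot: [2.429, 1.568, -0.233]
force: [-0.4, -0.2, 0.3]
grip_width: 0.0935
```

>>> {"method": "jog_arm", "body": {
  "rows": [-0.03,0,0,0,0,7,0,0,0,0,0,0,7,0,0,0,0,0,0,7,0,0,0,0,0,0,7,0,0,0,0,0,0,7,0,0,0,0,0,0,7,0,0,0,0,0,0,7,0,0,0,0,0,0,7,0]
}}

```text
time_s: 26.32
ee_pos: [0.4358, 0.0082, 0.1545]
eef_rot: [0.367, 1.57, -1.318]
force: [0.3, -0.2, 0.5]
grip_width: 0.0939
```

```bash
cat > fin.py <<'E'
from h import *
import sys
t=sys.argv[1]
p,d=shot('top',t);q,d=shot('scene',t)
f=lambda p,x,y,s:cv2.resize(p[y-s:y+s,x-s:x+s,::-1],(200,200),interpolation=cv2.INTER_CUBIC)
A=np.hstack([f(p,321,171,35),f(p,435,196,30),f(p,376,235,30),f(p,208,193,35)])
B=np.hstack([f(q,314,246,45),f(q,202,176,30),f(q,283,165,30),f(q,460,265,40)])
cv2.imwrite(f'pics/fin{t}.png',np.vstack([A,B]))
st()
E
python3 fin.py 17
```

```text
t 26.42 tcp [435.8   8.2 154.5] ax [ 0.    -0.001 -1.   ] jawyaw -6.8 j [ 0.993 -0.118  0.   ] F [ 1.5 -0.7  0.2] w 94.1 q [-0.06  0.1   1.89 -0.    1.15  0.05]
```

View pics/fin17.png

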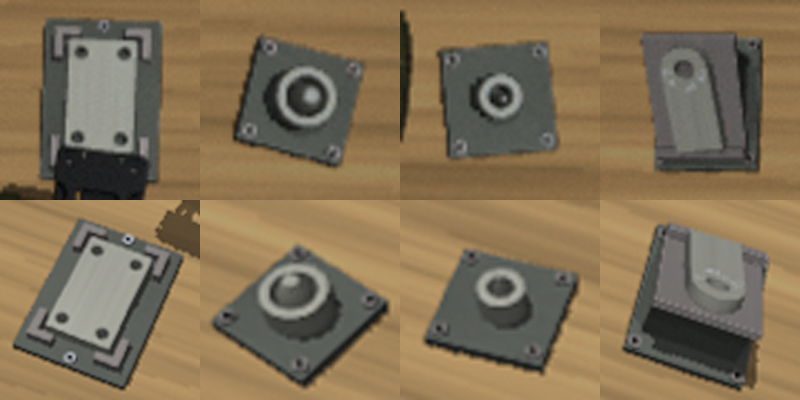

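Everything is in place. I'll measure all four parts numerically, the lug's seat above all.

```bash
cat > m2.py <<'E'
from h import *
import sys
t=sys.argv[1]
th=np.radians(30)
for n,b in(("top",(184,164,234,222)),("scene",(425,228,495,305))):
    p,d=load(n,t);C=cloud(n,d);g=p.astype(int)
    x0,y0,x1,y1=b
    X=(C-[.545,.315,0]);c,s=np.cos(.023),np.sin(.023)
    xs=X[...,0]*c+X[...,1]*s;ys=-X[...,0]*s+X[...,1]*c
    u=xs*np.cos(th)+(X[...,2]-.052)*np.sin(th);w=-xs*np.sin(th)+(X[...,2]-.052)*np.cos(th)
    k=np.zeros(w.shape,bool);k[y0:y1,x0:x1]=((w>.010)&(w<.02)&(abs(u)<.07))[y0:y1,x0:x1]
    N,L,S,_=cv2.connectedComponentsWithStats(k.astype(np.uint8));i=1+S[1:,4].argmax();k=L==i
    W=np.c_[u[k],ys[k]]*1000
    print(n,k.sum(),"w med",np.median(w[k])*1000,"u",np.percentile(W[:,0],[.5,99.5]).round(1),"y at low end",np.percentile(W[W[:,0]<-30,1],[2,98]).round(1),"y mid",np.percentile(W[abs(W[:,0])<20,1],[2,98]).round(1))
    r=cv2.minAreaRect(W.astype(np.float32));print(" rect",np.round(r[0],1),np.round(r[1],1),round(r[2],1))
    A=np.c_[C[k][:,:2],np.ones(k.sum())];q=np.linalg.lstsq(A,C[k][:,2],rcond=None)[0];print(" tilt",np.degrees(np.arctan(np.hypot(*q[:2]))))
    # axis centerline
    bins=[(a,W[(W[:,0]>=a)&(W[:,0]<a+10),1]) for a in range(-45,20,10)]
    m=np.array([(a+5,(np.percentile(v,3)+np.percentile(v,97))/2) for a,v in bins if len(v)>10]);f=np.polyfit(m[:,0],m[:,1],1);print(" skew deg",np.degrees(np.arctan(f[0])),"y0",f[1])
    # other parts
    for nm,cx,cy,lo,hi,zt in(("wide",.5495,-.308,.026,.042,.034),("narrow",.4395,-.1445,.026,.042,.034),("base",.6146,.0085,.017,.035,.025)):
        rr=.032 if nm!="base" else .09
        kk=(np.hypot(C[...,0]-cx,C[...,1]-cy)<rr)&(C[...,2]>lo)&(C[...,2]<hi)
        if nm=="base": kk&=(g.min(2)>115)
        v,uu=np.nonzero(kk)
        Q=np.array([ray(n,a,bb,zt)[:2] for a,bb in zip(uu,v)])*1000
        r=cv2.minAreaRect(Q.astype(np.float32));print(" ",nm,len(Q),"mean",Q.mean(0).round(1),"rect",np.round(r[0],1),np.round(r[1],1),"z med",np.median(C[kk][:,2])*1000)
E
python3 m2.py 17
```

```text
top 628 w med 15.524644781781353 u [-62.8  50.9] y at low end [-36.8  33.4] y mid [-21.1  21.7]
 rect [-5.4 -2.8] [115.5  79.5] 0.0
 tilt 31.05590780127219
 skew deg 3.399599844689726 y0 0.04624818903138165
  wide 207 mean [ 549.8 -308.4] rect [ 549.6 -308.9] [46.4 47.2] z med 34.07717141295108
  narrow 106 mean [ 440.3 -144.4] rect [ 440.4 -144.2] [34.1 32.6] z med 34.097447560868524
  base 916 mean [617.8   7.2] rect [615.1   7.9] [ 91.3 132. ] z med 24.664445171793115
scene 591 w med 15.773850012248541 u [-63.1  51.5] y at low end [-40.4  40.3] y mid [-21.5  21.7]
 rect [-5.5 -1.3] [ 85.  116.9] 88.5
 tilt 30.091622138833554
 skew deg 2.257652880806401 y0 -0.1045624924529199
  wide 274 mean [ 553.8 -306.2] rect [ 553.  -306.2] [53.  48.7] z med 33.45738515039143
  narrow 143 mean [ 443.9 -142.7] rect [ 444.9 -142.7] [40.7 33.7] z med 32.8098865814741
  base 1416 mean [617.4   8.3] rect [614.9   8. ] [ 91.8 136. ] z med 24.461666589105313
```

All checks pass:
- **Collars:** tops are at 33–34 mm, as they should be when seated.
- **Base plate:** top is at 24.5 mm against 25 mm expected.
- **Lug:** tilt 30–31°, tip at u = 51 mm, about 3° of skew. It lies against the ledge within tolerance.

The arm is clear, so I'll hand in.

```bash
python3 -c "
from station import ctrl
print(ctrl.hand_in())"
```

```text
the job is handed in; nothing more can be done
None
```

I took the stack apart, loaded all four parts into their fixtures, and handed the job in at about 26.4 s with the gripper open and clear of everything.

**Last checks, from both cameras:**
- **Collars:** the wide collar is on the thick post and the narrow one on the thin post. Their tops are 33–34 mm above the table, where 34 mm means fully seated, and each post shows inside its bore.
- **Base plate:** it lies inside the four stops with its top at 24.5 mm (25 mm expected). It was released within about 1 mm of the measured nest centre.
- **Lug:** it lies flat on the slope at 30–31°, eye up, with its square end on the ledge and about 0 mm off sideways.
- **Clamp and can:** the arm never went near either; I did not measure them again at the end.

**What did not go to plan:**
- **Lug skew:** the last joint came close to its limit over the slope, so I set the lug down about 2–3° skewed. It rests on one corner of the ledge. My measurements put it within 1–2 mm of its target position, so I left it.
- **Camera disagreement:** the scene camera placed the collars about 4 mm further in x than the top camera, probably because it also sees their side faces. The posts limit a seated collar to about 4.5 mm off centre, inside the 8 mm allowed.
- **Refused move:** I wrote one row wrong and that call was rejected, so the fingers closed briefly in the air above the base plate. Nothing was touched.

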